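# Park the cast under the drying rack

### The job

The wooden modelling tool was left lying on the pink plaster cast: first stand it in the terracotta tool pot and let go of it. Then slide the cast across the table, flat on the tabletop and never lifted, under the wire drying rack until it lies wholly inside the blue spot. Leave the pot standing upright and do not disturb the three other sculptures.

Things in the scene. Friction and masses are not known exactly. Their poses are not given: they have to be found in the camera images.
- relief: Round pink plaster cast (roundel with a flower), a disc 130 mm across and 38 mm thick, about 0.55 kg, too wide to grip, lying loose and flat on the table. Origin at the centre of its underside, z up.
- tool: Double-ended wooden modelling tool, a straight stick 210 mm long, 14 x 14 mm in section (the last 20 mm at each end darker, 12 x 10 mm), about 35 g, lying flat on top of the cast; one end sticks out about 60 mm beyond the cast's edge on the robot's right (-y). Origin at its middle, x along its length.
- tool_end_a (a point): Tip of the modelling tool at its -x end (105 mm from its middle); at the start this is the end that sticks out.
- tool_end_b (a point): Tip of the modelling tool at its +x end (105 mm from its middle).
- pot: Terracotta tool pot with a white band, loose, 0.45 kg: straight round pot open at the top, 76 mm outside and 68 mm inside diameter, 110 mm high, floor 6 mm thick. Origin at the centre of its underside, z up.
- spot (a point): Centre, on the tabletop, of the blue painted spot (160 mm across, flush with the table) under the drying rack. Its x points inward from the rack's front, the long side nearest the cast, which lies 90 mm before the spot's centre; z up.
- rack: Wire drying rack, fixed, same origin and axes as the spot: four corner posts carrying open bars 10 mm thick, 180 mm along x and 300 mm along y, centred over the spot. Underside of the bars 185 mm above the table; a small plaster disc lies on it at the robot's side, up to 215 mm. Open on all sides between the posts.
- cone: Bystander: white plaster cone, 56 mm across, 90 mm high, loose. Origin at the centre of its underside.
- gourd: Bystander: small brass gourd, 62 mm across, 82 mm high, loose. Origin at the centre of its underside.
- stack: Bystander: stack of three white plaster balls in one piece, 68 mm across, 144 mm high, loose. Origin at the centre of its underside.
Not all that is in view belongs to the job. Of the things like the tool, leave any that is grey; of the rest the larger one is meant. There is more than one size of the relief; the one meant has the size given above.

How it is judged:
On the way, in this order (a step that is already met when the one before it is completed fails the run):
1. the modelling tool stands in the pot, let go of (((horizontal distance between tool_end_a and pot below 0.036 m and z of tool_end_a in the frame of pot between 0 and 0.035 m) or (horizontal distance between tool_end_b and pot below 0.036 m and z of tool_end_b in the frame of pot between 0 and 0.035 m)) and angle between pot's own z axis and vertical below 0.15 rad and contact force between the fingers and tool below 0.1 N), for 0.2 s.
2. the cast lies inside the blue spot (horizontal distance between relief and spot below 0.016 m), for 0.2 s.
At the end, for the whole second after the job is handed in: The cast lies flat and at rest on the table with its centre within 16 mm of the blue spot's centre; the modelling tool stands at rest in the pot with either end down (that end within 36 mm of the pot's axis and no more than 35 mm above the pot's underside); the pot stands upright (within 0.15 rad) (horizontal distance between relief and spot below 0.016 m and height (world z) of relief below 0.005 m and angle between relief's own z axis and vertical below 0.08 rad and linear speed of relief below 0.01 m/s and ((horizontal distance between tool_end_a and pot below 0.036 m and z of tool_end_a in the frame of pot between 0 and 0.035 m) or (horizontal distance between tool_end_b and pot below 0.036 m and z of tool_end_b in the frame of pot between 0 and 0.035 m)) and linear speed of tool below 0.02 m/s and angle between pot's own z axis and vertical below 0.15 rad); the robot touches nothing.
It fails at once if the cast is lifted off the table by more than 15 mm or tipped by more than 0.2 rad (height (world z) of relief above 0.015 m or angle between relief's own z axis and vertical above 0.2 rad).
It fails at once if the pot is tipped over (more than 0.6 rad) (angle between pot's own z axis and vertical above 0.6 rad).
It fails at once if another sculpture is shifted by more than 30 mm or knocked over (distance of any of cone, gourd, stack from where it was at the start of the episode above 0.03 m or angle between any of cone, gourd, stack's own z axis and vertical above 0.5 rad).
It also fails if it takes over 67 s, if anything falls off the work surface, if the arm or the gripper's body presses on something with over 40 N, if the wrist force passes 120 N, or if a joint passes its speed limit or range.

### The arm

A 6-joint arm with a two-finger parallel gripper is mounted at the origin on the work surface. World frame = base frame: x ahead of the robot, y to its left, z up, the work surface at z = 0. Lengths are in m, angles in rad, forces in N, time in s.
With the tool pointing down it reaches from about 0.35 to 0.775 m from the base axis. Payload 7.3 kg.
Tool frame: the origin (TCP) lies at the very end of the fingers, on their centre line; the grasp point (between the pads) lies 19 mm behind it; z points along the fingers, y is the direction in which the jaws open and shut (so a half turn about z gives the same grasp; the last joint's range is limited). The gripper opens to 92 mm and grips with 3 to 60 N. Pads are 19 mm wide; open, the fingers measure 130 mm over their backs; the gripper's body (75 mm by 190 mm) begins 47 mm behind the grasp point.
Start: joints at [-1.284, 0.342, 1.524, -0, 1.275, -0.146], TCP at [0.22, -0.477, 0.2] pointing down, gripper open.
Joint ranges: [-2.53, 2.53], [-0.77, 2.02], [0.04, 2.7], [-1, 4.14], [0.28, 2.66], [-3.11, 3.11]. Speed limits (rad/s): [2.57, 2.57, 3.14, 3.14, 3.14, 3.14].

### API

Orientations are given as [roll, pitch, yaw] about the fixed x, y, z axes, in that order (R = Rz(yaw) Ry(pitch) Rx(roll)).
In Python, from cell import robot gives the robot as it stands.
- The arm moves only by the shell command python3 -m pendant 'ROWS' [OPENING] [FORCE]. ROWS is JSON, a list of rows, each a list of 2 entries, a list of its own where there are three numbers: the shift along the tool's x, y, z in mm, then the turn about the tool's z in degrees. In form: [[[x, y, z], turn], ...]. A call has 1 to 10 rows; each row is the pose to reach, as a shift and turn from the pose measured when the call began, along the tool's axes at that moment; what a row does not reach only later rows make up. A row lasts 1/12 s, in which the tool goes at most 41.7 mm and 7.16 degrees, less where a joint would pass 70% of its speed; a pose out of reach is approached as far as the arm can. A call with a gripper value outside its range is refused whole. OPENING is the opening, from 0 (shut) to 1 (fully open), set as the call begins (- or left out, the last holds). The fingers move at their own pace and stop on an object; FORCE is the grip in N (left out, the last holds). Time passes only in rows, so rows that repeat a pose let the fingers close. It gives the time, the measured TCP pose, the force and the opening at its end, in the units of the state.
- robot.observe(): the state, without advancing time (a new reading comes with each control period).
- robot.read_camera(name): name is "scene" or "top"; returns the picture (420x560x3 uint8, red, green, blue); there is no depth.
- robot.calibration(name): a dict with "vfov" (degrees; the focal length in pixels is half the picture's height over the tangent of half this angle, whatever the lens; pixels are square), "cx", "cy" (the principal point, pixels), "rvec" (rotation vector, rad) and "tvec" (3), from world to camera coordinates, as OpenCV has them. Camera axes: x right, y down, z forward; pixel columns grow to the right and rows downward; lengths in m; the calibration is good to about 2 mm. A picture is of the moment at which its call begins. calibration takes no time and is no camera call.
- robot.hand_in(): hands the job in, once; it reports no verdict.
Trained networks look in the newest picture that a camera, given by its name, has taken for a name from the list of things; names that differ only in an ending like _2 or _b are one class to them, and where a whole thing is asked for, a point or a joint stands for the part that bears it (a point fixed in the world has none). Each returns a list of dicts, best first, with "p" (0 to 1); they miss things now and then, are a little off and sometimes report something else, mostly with a low value. They report only what shows in the picture. A call takes as long as a camera call. They do not tell look-alikes from the thing itself.
- robot.find_in(camera, query): "xy" ([column, row] as shares, 0 to 1, of the picture: columns of its width, rows of its height, amid what is visible of it).
The state is a dict: "time": time; "qpos": joint angles; "qvel": joint speeds; "joint_efforts": joint torques, N m; "tool_pos": TCP position; "tool_rot": TCP orientation; "contact_force": force on the tool from outside, world axes, zero at the start; "torque": the same for the moment, N m; "opening": finger opening in m.
Only numpy, scipy, OpenCV 4.12 (cv2) and the standard library are available. Lean on these libraries where they do the work, as an engineer would, in place of code of your own. Each camera call takes 0.05 s, during which the arm holds its last target.

## Working session

There is one attempt and no reset: what is moved stays moved. The work goes in short steps, Python scripts to look and compute and a shell command to move; the robot and the scene stay as the last step left them, time stands still between calls to the robot, and variables do not carry over. Pictures are saved under pics/ and viewed, and the job is handed in when it is done.

```bash
ls; mkdir -p pics; python3 - <<'E'
from cell import robot
import cv2
for n in ("scene","top"):
    im=robot.read_camera(n); cv2.imwrite(f"pics/{n}0.png",im[:,:,::-1]); print(n,robot.calibration(n))
    for q in ["relief","tool","tool_end_a","tool_end_b","pot","spot","rack","cone","gourd","stack"]:
        print(q,[( round(d['xy'][0]*560),round(d['xy'][1]*420),round(d['p'],2)) for d in robot.find_in(n,q)])
print(robot.observe())
E
```

```text
pics
scene {'vfov': 48.66080091125607, 'cx': 282.51941213496445, 'cy': 215.6532604170239, 'rvec': array([ 0.88970839,  2.63088826, -0.91549451]), 'tvec': array([ 0.44176451, -0.17401908,  1.32889221])}
relief [(257, 190, 0.89), (331, 193, 0.72)]
tool [(297, 156, 0.65), (239, 117, 0.65), (250, 175, 0.59)]
tool_end_a [(297, 156, 0.75), (253, 177, 0.74), (234, 118, 0.65)]
tool_end_b [(297, 156, 0.75), (253, 177, 0.74), (234, 118, 0.65)]
pot [(216, 213, 0.79)]
spot [(328, 296, 0.9), (466, 283, 0.49)]
rack [(330, 299, 0.85)]
cone [(159, 180, 0.85)]
gourd [(218, 266, 0.59)]
stack [(254, 176, 0.69), (469, 283, 0.6)]
top {'vfov': 49.92824324365897, 'cx': 275.08786339709206, 'cy': 207.94891236543634, 'rvec': array([ 2.16499546, -2.19052016,  0.05804491]), 'tvec': array([-0.05729614,  0.50430523,  1.23593168])}
relief [(323, 207, 0.79), (273, 263, 0.58), (333, 210, 0.56)]
tool [(422, 251, 0.89), (331, 211, 0.84), (339, 269, 0.53)]
tool_end_a [(334, 214, 0.95), (337, 269, 0.74), (422, 249, 0.69)]
tool_end_b [(334, 214, 0.95), (337, 269, 0.74), (422, 249, 0.69)]
pot [(313, 155, 0.79)]
spot [(181, 183, 0.71), (312, 154, 0.63)]
rack [(180, 183, 0.64), (383, 144, 0.24)]
cone []
gourd [(267, 135, 0.67)]
stack [(127, 280, 0.67), (269, 136, 0.19)]
{'time': 1.1, 'qpos': array([-1.28402512e+00,  3.42016263e-01,  1.52408085e+00, -2.12916709e-05,
        1.27537717e+00, -1.45977709e-01]), 'qvel': array([ 0.00062935, -0.00191902,  0.00161535, -0.00056336,  0.00285021,
       -0.00018203]), 'joint_efforts': array([-3.13682751e-03, -4.31143677e+01, -2.44482422e+01,  7.13308691e-02,
        4.82602639e-02,  1.65739073e-05]), 'tool_pos': array([ 0.22020318, -0.47662844,  0.20013876]), 'tool_rot': array([3.14147850e+00, 3.73715638e-05, 4.32755113e-01]), 'contact_force': array([ 0.54353359, -0.11872156, -0.41061816]), 'torque': array([-0.00023802, -0.01825893, -0.03118739]), 'opening': 0.09171234501845398}
```

View pics/scene0.png

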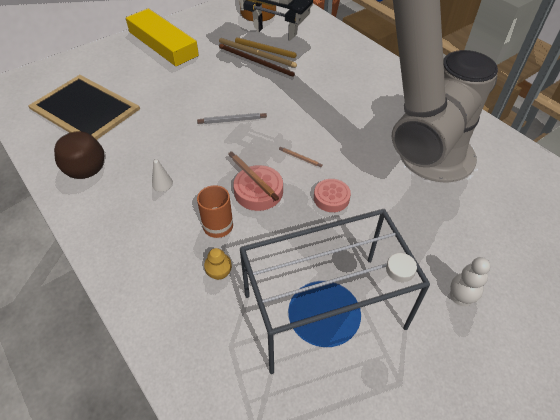

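View pics/top0.png

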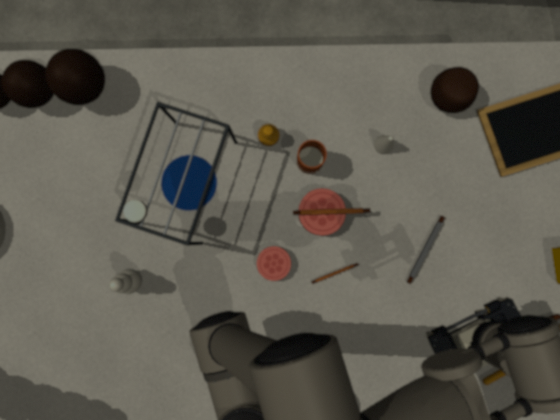

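```bash
python3 - <<'E'
import cv2
a=cv2.imread('pics/top0.png')[170:300,230:450]; cv2.imwrite('pics/topc.png',cv2.resize(a,None,fx=3.6,fy=3.6,interpolation=2))
a=cv2.imread('pics/scene0.png')[90:250,140:380]; cv2.imwrite('pics/scenec.png',cv2.resize(a,None,fx=3.3,fy=3.3,interpolation=2))
E
```

```text
(no output)
```

View pics/topc.png

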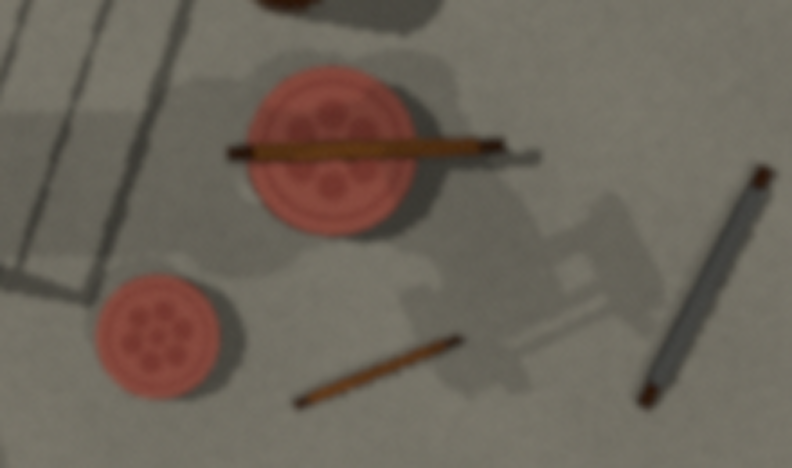

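View pics/scenec.png

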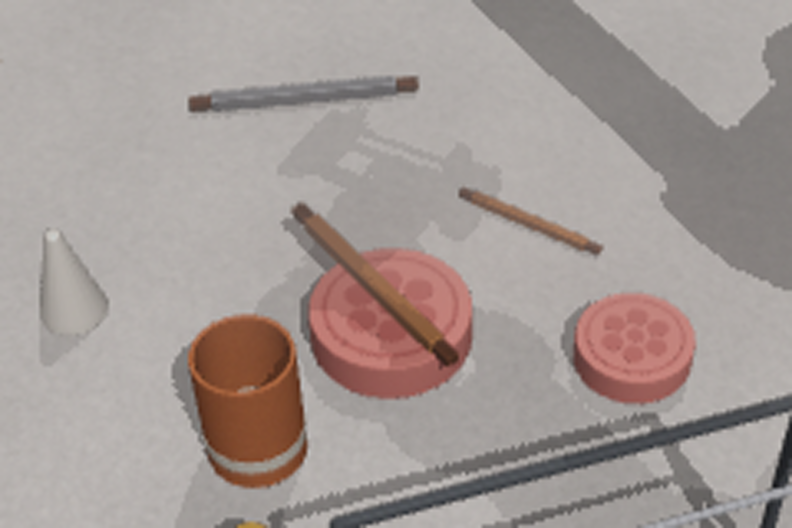

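Candidates for the tool in the top picture are the large brown stick on the cast (331,211), the small brown stick (335,272) and the grey stick (425,250). For the cast they are the large disc (323,212) and the small disc (273,263). I choose the large brown stick and the large disc under it, and the crops confirm both. Next I'll measure.

```bash
cat > h.py <<'E'
import numpy as np, cv2
from cell import robot
from scipy.spatial.transform import Rotation as Ro
C={n:robot.calibration(n) for n in ("scene","top")}
def cam(n):
    c=C[n]; f=210/np.tan(np.radians(c['vfov'])/2)
    return np.array([[f,0,c['cx']],[0,f,c['cy']],[0,0,1.]]),np.asarray(c['rvec'],float),np.asarray(c['tvec'],float)
def ray(n,uv):
    K,r,t=cam(n);R=cv2.Rodrigues(r)[0]
    return -R.T@t, R.T@np.linalg.inv(K)@np.array([uv[0],uv[1],1.])
def onz(n,uv,z):
    o,d=ray(n,uv); return o+d*(z-o[2])/d[2]
def proj(n,p):
    K,r,t=cam(n); return cv2.projectPoints(np.asarray(p,float).reshape(-1,1,3),r,t,K,None)[0].reshape(-1,2)
def tri(uvs):
    P=[];
    for n in ("scene","top"):
        K,r,t=cam(n);P.append(K@np.c_[cv2.Rodrigues(r)[0],t])
    X=cv2.triangulatePoints(P[0],P[1],np.array(uvs[0],float).reshape(2,1),np.array(uvs[1],float).reshape(2,1));return (X[:3]/X[3]).ravel()
def shot(n,name=None):
    im=robot.read_camera(n)
    if name: cv2.imwrite(f'pics/{name}.png',im[:,:,::-1])
    return im
def blobs(im,lo,hi,amin=20):
    hsv=cv2.cvtColor(im,cv2.COLOR_RGB2HSV);m=cv2.inRange(hsv,lo,hi)
    n,l,s,c=cv2.connectedComponentsWithStats(m); return [(s[i],c[i],l==i) for i in range(1,n) if s[i,4]>amin]
def st():
    o=robot.observe();print('t',round(o['time'],2),'pos',o['tool_pos'].round(4),'rot',np.round(o['tool_rot'],3),'F',o['contact_force'].round(2),'op',round(o['opening'],4));return o
def shift(target,yaw=None):
    o=robot.observe();R=Ro.from_euler('xyz',o['tool_rot']).as_matrix()
    s=(R.T@(np.array(target)-o['tool_pos']))*1000
    turn=None
    if yaw is not None:
        turn=-((np.degrees(yaw-o['tool_rot'][2])+180)%360-180)
    print('shift mm',s.round(1),'turn',turn)
E
python3 - <<'E'
from h import *
import cv2
top=cv2.imread('pics/top0.png')[:,:,::-1].copy(); sc=cv2.imread('pics/scene0.png')[:,:,::-1].copy()
for nm,im in(('top',top),('scene',sc)):
    for s,c,m in blobs(im,(100,120,50),(130,255,255)): print(nm,'blue',s,c.round(1),onz(nm,c,0).round(4))
    # pink
    for s,c,m in blobs(im,(170,60,60),(180,255,255))+blobs(im,(0,60,60),(4,160,255)): print(nm,'pink',s,c.round(1),onz(nm,c,.038).round(4))
def T(uv):  # crop top
    return (uv[0]/3.6+230,uv[1]/3.6+170)
def S(uv): return (uv[0]/3.3+140,uv[1]/3.3+90)
for a in ((227,153),(505,146)): print('tool end',onz('top',T(a),.045).round(4))
for a in ((302,213),(447,350)): print('tool end sc',onz('scene',S(a),.045).round(4))
for a in ((295,404),(462,340)): print('small',onz('top',T(a),.005).round(4))
for a in ((463,193),(601,249)): print('small sc',onz('scene',S(a),.005).round(4))
print('rel ellipse',onz('top',T((332,151)),.038), onz('top',T((158,337)),.025))
print('pot rim top',onz('top',(312,155),.11)); print('pot rim sc',onz('scene',S((243,358)),.11))
for u in ((160,105),(233,129),(118,219),(192,241)): print('rack',onz('top',u,.195).round(3))
for u in ((242,250),(385,216),(425,285),(270,330)): print('rack sc',onz('scene',u,.195).round(3))
for k,u,z in (('gourd',(268,134),.05),('cone',(384,144),.04),('stack',(127,281),.07)): print(k,onz('top',u,z).round(3))
E
```

```text
top blue [162 156  27  47 669] [173.2 177.4] [0.5955 0.2254 0.    ]
top blue [ 176  157   35   53 1069] [193.9 184.2] [0.5751 0.1665 0.    ]
top blue [206 175  10  28  87] [211.7 189.4] [0.5596 0.116  0.    ]
top pink [302 190  40  19 343] [321.9 200.1] [ 0.5219 -0.1915  0.038 ]
top pink [309 215  28  12 142] [322.3 219.3] [ 0.4695 -0.1916  0.038 ]
top pink [324 215  19  17  56] [334.8 224.1] [ 0.4561 -0.2254  0.038 ]
top pink [304 216  19  18  67] [311.6 226.7] [ 0.4498 -0.1623  0.038 ]
top pink [260 248  30  31 416] [274.2 264.1] [ 0.3498 -0.0594  0.038 ]
scene blue [302 282  19   6  32] [311.1 283.9] [0.5564 0.1071 0.    ]
scene blue [ 289  283   68   40 1588] [318.9 301.3] [0.5711 0.1519 0.    ]
scene blue [ 294  308   67   39 1560] [331.  329.1] [0.5933 0.2184 0.    ]
scene pink [ 233  165   50   46 1538] [257.4 188.3] [ 0.5023 -0.1773  0.038 ]
scene pink [314 179  37  33 993] [331.6 195. ] [ 0.3654 -0.0447  0.038 ]
tool end [ 0.4887 -0.1123  0.045 ]
tool end [ 0.4914 -0.3211  0.045 ]
tool end sc [ 0.4903 -0.3145  0.045 ]
tool end sc [ 0.4849 -0.1233  0.045 ]
small [ 0.297  -0.1628  0.005 ]
small [ 0.3446 -0.292   0.005 ]
small sc [ 0.3446 -0.2872  0.005 ]
small sc [ 0.2931 -0.1627  0.005 ]
rel ellipse [ 0.48963957 -0.19186673  0.038     ] [ 0.35038435 -0.05834997  0.025     ]
pot rim top [ 0.63332407 -0.16181489  0.11      ]
pot rim sc [ 0.63705875 -0.15883191  0.11      ]
rack [0.746 0.211 0.195]
rack [0.684 0.033 0.195]
rack [0.469 0.31  0.195]
rack [0.415 0.132 0.195]
rack sc [0.695 0.051 0.195]
rack sc [0.418 0.158 0.195]
rack sc [0.475 0.315 0.195]
rack sc [0.749 0.215 0.195]
gourd [ 0.704 -0.047  0.05 ]
cone [ 0.674 -0.364  0.04 ]
stack [0.311 0.33  0.07 ]
```

```bash
python3 - <<'E'
from h import *
im=cv2.imread('pics/top0.png')[:,:,::-1].copy(); s2=cv2.imread('pics/scene0.png')[:,:,::-1].copy()
for n,i in(('top',im),('scene',s2)):
    m=np.any([b[2] for b in blobs(i,(100,120,50),(130,255,255))],axis=0).astype(np.uint8)
    p=cv2.convexHull(np.argwhere(m)[:,::-1].astype(np.float32)); 
    w=np.array([onz(n,q[0],0)[:2] for q in p],np.float32); print(n,cv2.minEnclosingCircle(w), w.min(0),w.max(0))
    h=cv2.cvtColor(i,cv2.COLOR_RGB2HSV); 
shift([.4905,-.298,.12],np.pi/2)
E
```

```text
top ((0.5803097486495972, 0.18156744539737701), 0.0768653005361557) [0.50478405 0.10652108] [0.6562519 0.2574062]
scene ((0.5787835121154785, 0.1789655089378357), 0.07927437126636505) [0.5011973  0.10085147] [0.6573182 0.2579325]
shift mm [320.3 -48.8  80.1] turn -65.20495844351458
```

```bash
python3 -m pendant '[[[32,-5,0],-6.5],[[64,-10,0],-13],[[96,-15,0],-19.5],[[128,-20,10],-26],[[160,-24,20],-32.5],[[192,-29,30],-39],[[224,-34,45],-45.5],[[256,-39,60],-52],[[290,-44,70],-58.5],[[320,-49,80],-65]]' 1 20; python3 - <<'E'
from h import *
st(); shift([.4905,-.298,.026],np.pi/2)
im=shot('top','t1'); cv2.imwrite('pics/t1c.png',cv2.resize(im[150:290,260:440,::-1],None,fx=4,fy=4))
E
```

```text
time: 1.93
tool_pos: [0.4916, -0.2965, 0.1193]
tool_rot: [-3.141, -0.0, 1.573]
contact_force: [-0.0, -0.3, 0.1]
opening: 0.0921
t 1.93 pos [ 0.4916 -0.2965  0.1193] rot [-3.141 -0.     1.573] F [-0.01 -0.29  0.13] op 0.0921
shift mm [-1.5 -1.1 93.3] turn 0.1373118053929545
```

View pics/t1c.png

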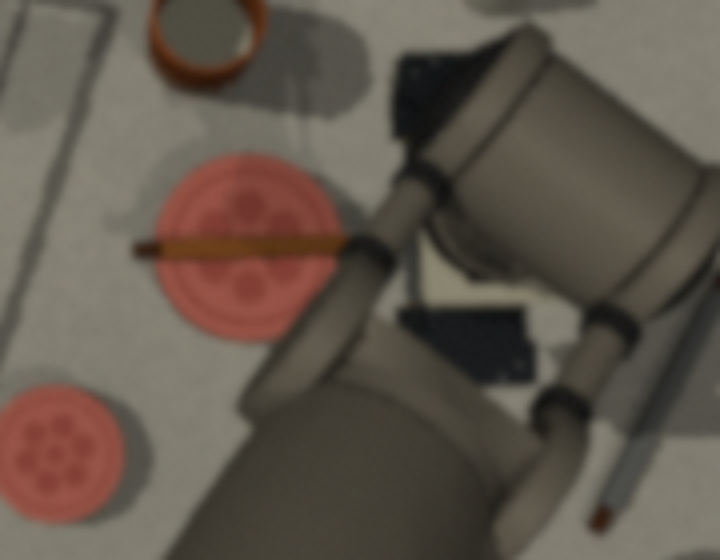

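The arm covers the stick's tip. The cast and stick (now at about 325,212) haven't moved. I'll descend and grip.

```bash
python3 -m pendant '[[[-1,-1,35],0],[[-1,-1,65],0],[[-1,-1,83],0],[[-1,-1,93],0],[[-1,-1,93],0]]' 1 20; python3 -m pendant '[[[0,0,0],0],[[0,0,0],0],[[0,0,0],0],[[0,0,0],0],[[0,0,0],0],[[0,0,0],0]]' 0 15;python3 - <<'E'
from h import *
st()
im=shot('scene','s1'); cv2.imwrite('pics/s1c.png',cv2.resize(im[60:260,140:380,::-1],None,fx=3,fy=3))
E
```

```text
time: 2.4
tool_pos: [0.4923, -0.2928, 0.0223]
tool_rot: [-3.139, -0.006, 1.582]
contact_force: [-0.2, 0.3, 0.4]
opening: 0.0918
time: 2.9
tool_pos: [0.4926, -0.2931, 0.023]
tool_rot: [-3.139, -0.005, 1.582]
contact_force: [-0.8, 0.8, 0.3]
opening: 0.0562
t 2.9 pos [ 0.4926 -0.2931  0.023 ] rot [-3.139 -0.005  1.582] F [-0.79  0.78  0.34] op 0.0562
```

View pics/s1c.png

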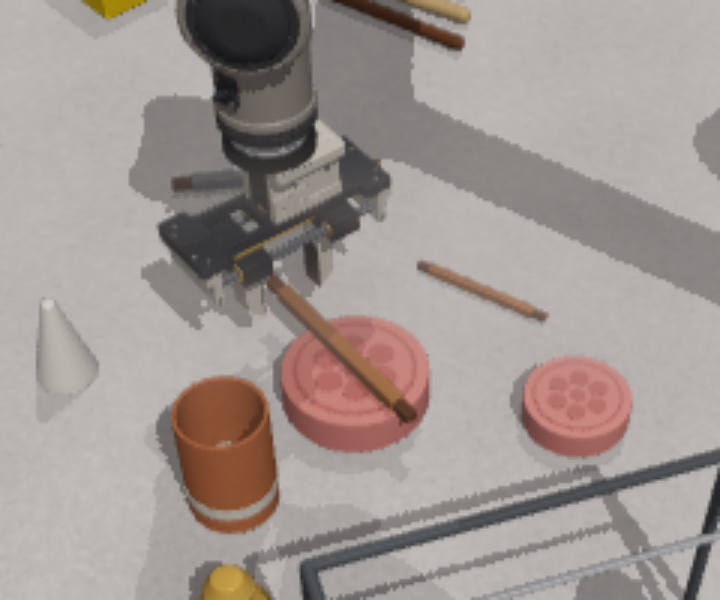

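The jaws straddle the stick's free end (crop 275,285) and are still closing.

```bash
python3 -m pendant '[[[0,0,0],0],[[0,0,0],0],[[0,0,0],0],[[0,0,0],0],[[0,0,0],0],[[0,0,0],0],[[0,0,0],0],[[0,0,0],0]]' 0 10;python3 - <<'E'
from h import *
st()
E
```

```text
time: 3.62
tool_pos: [0.4925, -0.2929, 0.0228]
tool_rot: [-3.139, -0.006, 1.582]
contact_force: [0.2, -0.4, -0.2]
opening: 0.0136
t 3.62 pos [ 0.4925 -0.2929  0.0228] rot [-3.139 -0.006  1.582] F [ 0.15 -0.37 -0.2 ] op 0.0136
```

```bash
python3 -m pendant '[[[0,0,-20],0],[[0,0,-45],0],[[0,0,-80],0],[[0,0,-120],0],[[0,0,-160],0],[[0,0,-200],0],[[0,0,-235],0],[[0,0,-250],0],[[0,0,-250],0]]' 0 3;python3 - <<'E'
from h import *
st()
im=shot('scene','s2'); cv2.imwrite('pics/s2c.png',cv2.resize(im[0:260,120:400,::-1],None,fx=2.3,fy=2.3))
E
```

```text
time: 4.37
tool_pos: [0.4945, -0.2954, 0.2776]
tool_rot: [3.137, 0.0, 1.582]
contact_force: [-0.3, 0.1, -0.8]
opening: 0.0143
t 4.37 pos [ 0.4945 -0.2954  0.2776] rot [3.137 0.    1.582] F [-0.27  0.09 -0.77] op 0.0143
```

View pics/s2c.png

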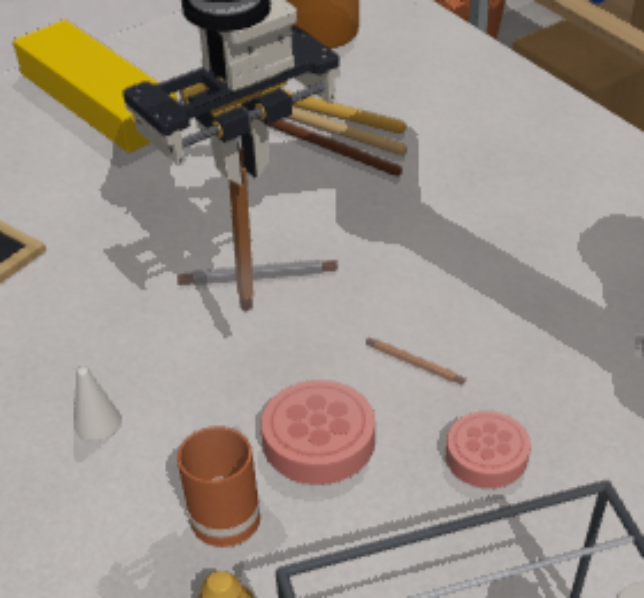

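The stick swung down under a light grip and hangs nearly vertical. Its lower tip is at scene pixel (227,132). Next I'll work out the tip's offset from the TCP.

```bash
python3 - <<'E'
from h import *
o,d=ray('scene',(227,132.5)); 
for x in (.490,.4945,.499):
    print((o+d*(x-o[0])/d[0]).round(4))
im=shot('top','t2'); cv2.imwrite('pics/t2c.png',cv2.resize(im[120:300,260:440,::-1],None,fx=3.3,fy=3.3))
for z in (.3,.25,.2,.15,.12): print(z,proj('top',[.4945,-.2954,z]).round(1),proj('scene',[.4945,-.2954,z]).round(1))
E
```

```text
[ 0.49   -0.3261  0.1152]
[ 0.4945 -0.3179  0.1233]
[ 0.499  -0.3098  0.1314]
0.3 [[381.2 201.6]] [[225.6  78.2]]
0.25 [[376.4 203.5]] [[227.5  96.4]]
0.2 [[372.  205.2]] [[229.3 113.4]]
0.15 [[368.  206.7]] [[231.  129.2]]
0.12 [[365.8 207.6]] [[231.9 138.2]]
```

View pics/t2c.png

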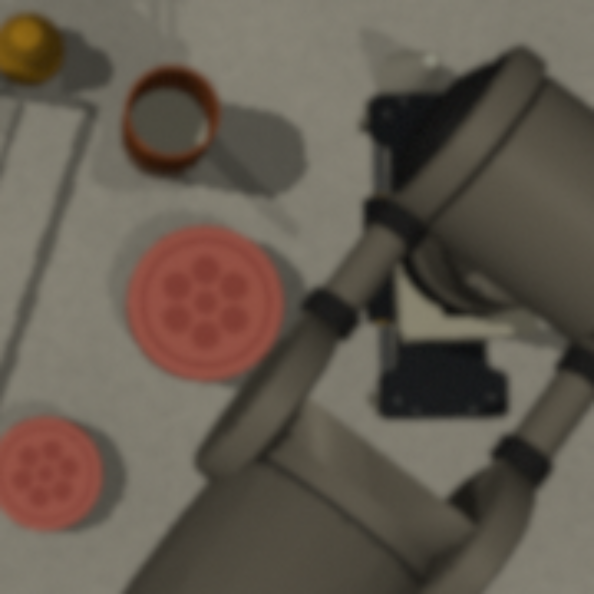

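```bash
python3 -m pendant '[[[0,0,-10],0],[[0,0,-30],0],[[0,0,-38],0],[[0,0,-38],0]]' 0 12;python3 - <<'E'
from h import *
st();shift([.636,-.151,.315],np.pi/2)
E
```

```text
time: 4.8
tool_pos: [0.4936, -0.2948, 0.3116]
tool_rot: [-3.141, -0.004, 1.582]
contact_force: [0.2, 0.1, -0.0]
opening: 0.0131
t 4.8 pos [ 0.4936 -0.2948  0.3116] rot [-3.141 -0.004  1.582] F [ 0.16  0.12 -0.02] op 0.0131
shift mm [142.2 144.   -2.9] turn 0.6525129189789993
```

```bash
python3 -m pendant '[[[10,10,0],0],[[30,30,0],0],[[52,53,0],0],[[75,76,0],0],[[97,98,0],0],[[118,119,0],0],[[134,136,0],0],[[142,144,0],0],[[142,144,0],0],[[142,144,0],0]]';python3 - <<'E'
from h import *
st()
im=shot('scene','s3'); cv2.imwrite('pics/s3c.png',cv2.resize(im[50:300,120:400,::-1],None,fx=2.4,fy=2.4))
im=shot('top','t3'); cv2.imwrite('pics/t3c.png',cv2.resize(im[80:260,230:410,::-1],None,fx=3,fy=3))
E
```

```text
time: 5.63
tool_pos: [0.6357, -0.1509, 0.3109]
tool_rot: [-3.139, -0.004, 1.583]
contact_force: [-0.1, -0.2, -0.8]
opening: 0.0128
t 5.63 pos [ 0.6357 -0.1509  0.3109] rot [-3.139 -0.004  1.583] F [-0.09 -0.18 -0.78] op 0.0128
```

View pics/s3c.png

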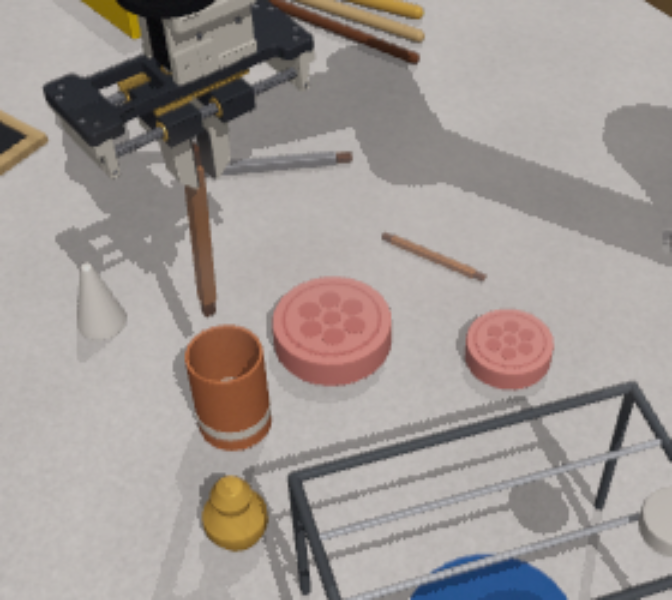

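View pics/t3c.png

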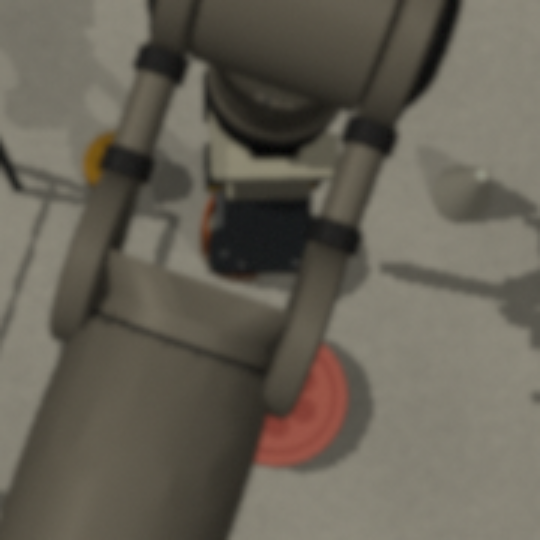

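```bash
python3 - <<'E'
from h import *
for z in (.14,.148,.155,.165): print(z,onz('scene',(206.7,178.5),z).round(4))
# pot rim in scene0/ s3: crop centre of rim ellipse (226,360)
for q in ((226/2.4+120,360/2.4+50),): print(onz('scene',q,.11).round(4))
E
```

```text
0.14 [ 0.6284 -0.1964  0.14  ]
0.148 [ 0.6315 -0.1895  0.148 ]
0.155 [ 0.6343 -0.1833  0.155 ]
0.165 [ 0.6383 -0.1746  0.165 ]
[ 0.6386 -0.1542  0.11  ]
```

```bash
python3 -m pendant '[[[5,0,0],0],[[11,0,0],0],[[11,0,15],0],[[11,0,35],0],[[11,0,60],0],[[11,0,60],0]]';python3 - <<'E'
from h import *
st()
im=shot('scene','s4'); cv2.imwrite('pics/s4c.png',cv2.resize(im[100:260,150:350,::-1],None,fx=3.5,fy=3.5))
E
```

```text
time: 6.23
tool_pos: [0.6325, -0.1403, 0.2472]
tool_rot: [-3.132, -0.007, 1.58]
contact_force: [0.0, -0.6, -1.5]
opening: 0.013
t 6.23 pos [ 0.6325 -0.1403  0.2472] rot [-3.132 -0.007  1.58 ] F [ 0.05 -0.63 -1.49] op 0.013
```

View pics/s4c.png

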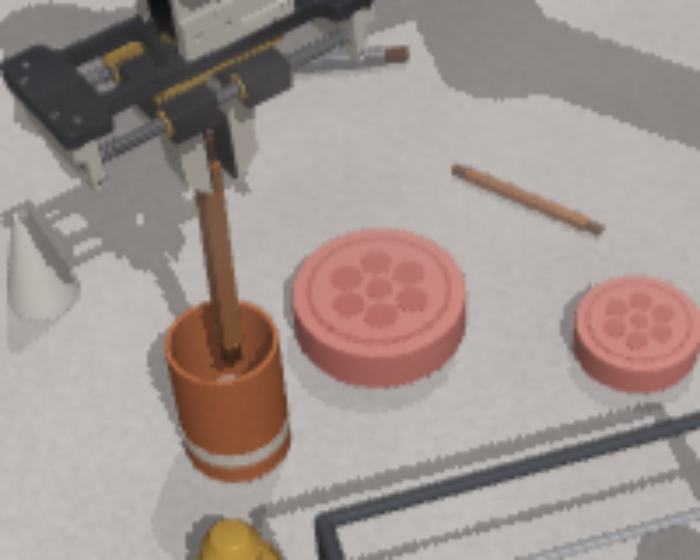

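The tip is inside the pot mouth (crop 230,352). I'll lower it further.

```bash
python3 -m pendant '[[[2,0,20],0],[[3,0,40],0],[[3,0,56],0],[[3,0,68],0],[[3,0,73],0],[[3,0,73],0]]';python3 - <<'E'
from h import *
st()
im=shot('scene','s5'); cv2.imwrite('pics/s5c.png',cv2.resize(im[100:260,150:350,::-1],None,fx=3.5,fy=3.5))
E
```

```text
time: 6.78
tool_pos: [0.6329, -0.1374, 0.1773]
tool_rot: [-3.135, -0.006, 1.58]
contact_force: [-0.1, 0.1, -0.5]
opening: 0.0129
t 6.78 pos [ 0.6329 -0.1374  0.1773] rot [-3.135 -0.006  1.58 ] F [-0.06  0.1  -0.49] op 0.0129
```

View pics/s5c.png

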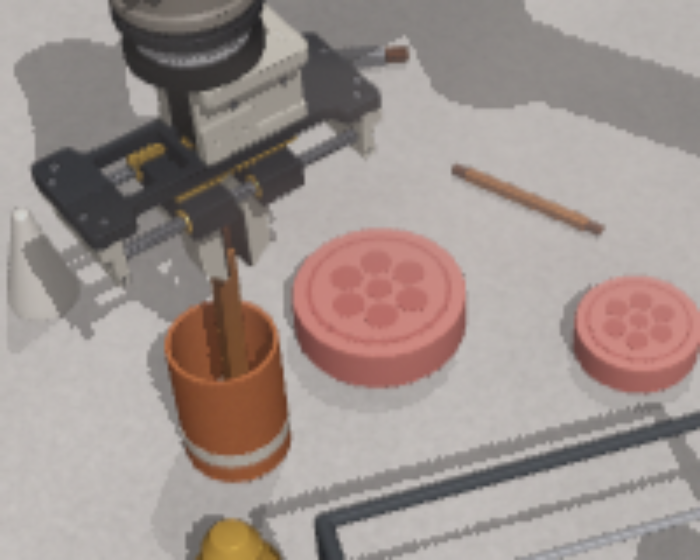

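```bash
python3 -m pendant '[[[0,0,4],0],[[0,0,8],0],[[0,0,11],0],[[0,0,11],0]]' 0 3; python3 -m pendant '[[[0,0,0],0],[[0,0,0],0],[[0,0,0],0],[[0,0,0],0],[[0,0,0],0],[[0,0,0],0],[[0,0,0],0],[[0,0,0],0]]' 0.55;python3 - <<'E'
from h import *
st()
im=shot('scene','s6'); cv2.imwrite('pics/s6c.png',cv2.resize(im[100:260,150:350,::-1],None,fx=3.5,fy=3.5))
E
```

```text
time: 7.17
tool_pos: [0.633, -0.1373, 0.1667]
tool_rot: [-3.136, -0.006, 1.58]
contact_force: [0.2, 0.8, -1.3]
opening: 0.0134
time: 7.83
tool_pos: [0.633, -0.1374, 0.1667]
tool_rot: [-3.136, -0.006, 1.58]
contact_force: [1.2, -0.2, 0.1]
opening: 0.0505
t 7.83 pos [ 0.633  -0.1374  0.1667] rot [-3.136 -0.006  1.58 ] F [ 1.16 -0.22  0.1 ] op 0.0505
```

View pics/s6c.png

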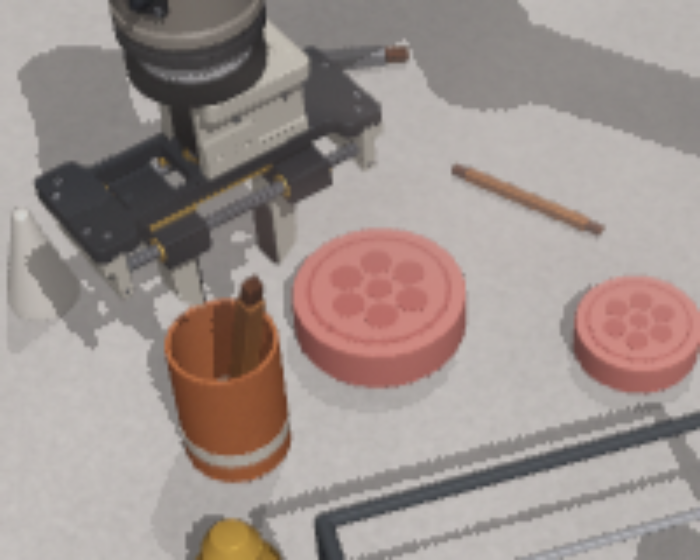

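The tool is released and leans in the pot with its top end at (222,181). Now I'll raise the arm clear and look.

```bash
python3 -m pendant '[[[0,0,-20],0],[[0,0,-50],0],[[0,0,-85],0],[[-30,-10,-110],0],[[-70,-40,-120],0],[[-110,-80,-120],0],[[-140,-115,-120],0],[[-165,-150,-120],0],[[-180,-180,-120],0],[[-190,-210,-120],0]]' 0.75;python3 - <<'E'
from h import *
st()
im=shot('scene','s7'); cv2.imwrite('pics/s7c.png',cv2.resize(im[100:260,150:350,::-1],None,fx=3.5,fy=3.5))
im=shot('top','t7'); cv2.imwrite('pics/t7c.png',cv2.resize(im[90:300,230:440,::-1],None,fx=2.8,fy=2.8))
E
```

```text
time: 8.72
tool_pos: [0.4336, -0.327, 0.2866]
tool_rot: [-3.136, -0.005, 1.579]
contact_force: [-0.2, -1.0, -0.7]
opening: 0.0688
t 8.72 pos [ 0.4336 -0.327   0.2866] rot [-3.136 -0.005  1.579] F [-0.21 -1.01 -0.74] op 0.0688
```

View pics/s7c.png

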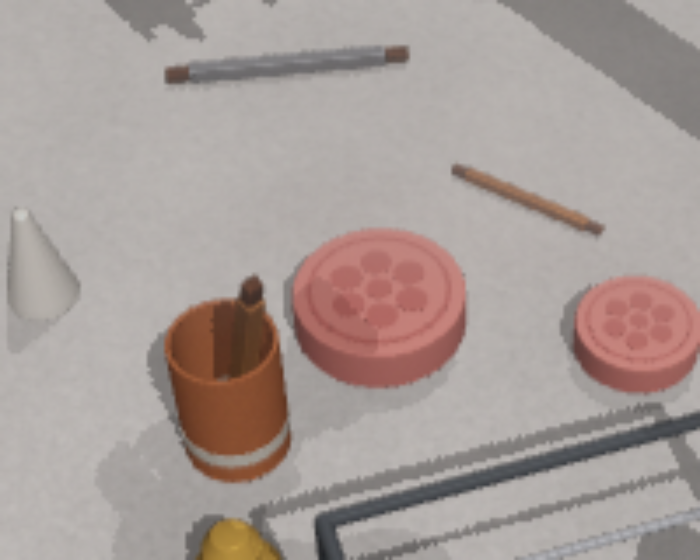

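View pics/t7c.png

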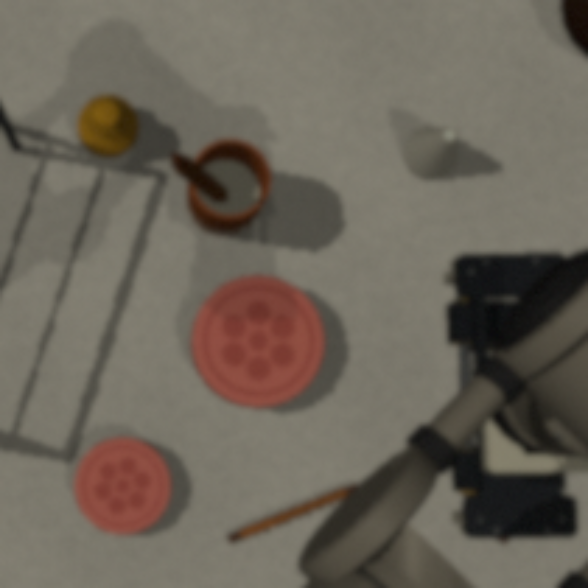

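The tool stands in the pot, leaning away from the push path, and the pot is upright. Next is pushing the cast. I'll measure it, then get the opened fingers behind it.

```bash
cat >> h.py <<'E'
def cast(im,n='top',guess=None,z=.038,show=False):
    lab=cv2.cvtColor(im,cv2.COLOR_RGB2LAB).astype(int)
    m=((lab[:,:,1]>140)).astype(np.uint8)
    if guess is not None:
        k=np.zeros_like(m);c=proj(n,[*guess,z])[0];cv2.circle(k,tuple(int(round(v)) for v in c),30 if n=='top' else 36,1,-1);m&=k
    nn,l,s,c=cv2.connectedComponentsWithStats(m);i=1+np.argmax(s[1:,4])
    p=np.argwhere(l==i)[:,::-1].astype(np.float32)
    h=cv2.convexHull(p); w=np.array([onz(n,q[0],z)[:2] for q in h],np.float32)
    (x,y),r=cv2.minEnclosingCircle(w);print(n,'cast',round(x,4),round(y,4),'r',round(r,4),'mean',(w.min(0)+w.max(0))/2)
    return x,y
E
python3 - <<'E'
from h import *
cast(cv2.imread('pics/t7.png')[:,:,::-1].copy(),'top',(.49,-.192))
cast(cv2.imread('pics/s7.png')[:,:,::-1].copy(),'scene',(.49,-.192))
shift([.486,-.288,.012],np.pi/2)
E
```

```text
top cast 0.4915 -0.1904 r 0.0648 mean [ 0.49108848 -0.18994214]
scene cast 0.4989 -0.1822 r 0.0785 mean [ 0.49750286 -0.18115719]
shift mm [ 38.8  57.5 275.2] turn 0.19075806302799947
```

```bash
python3 -m pendant '[[[8,12,35],0],[[16,23,70],0],[[25,35,105],0],[[33,48,140],0],[[36,55,175],0],[[36,55,205],0],[[36,55,235],0],[[36,55,258],0],[[36,55,270],0],[[36,55,275],0]]' 1;python3 - <<'E'
from h import *
st()
E
```

```text
time: 9.65
tool_pos: [0.4828, -0.2894, 0.0098]
tool_rot: [-3.131, -0.007, 1.575]
contact_force: [0.2, 0.4, -0.4]
opening: 0.0919
t 9.65 pos [ 0.4828 -0.2894  0.0098] rot [-3.131 -0.007  1.575] F [ 0.2   0.45 -0.43] op 0.0919
```

```bash
python3 -m pendant '[[[20,2,-3],0],[[34,2,-3],0],[[46,2,-3],0],[[58,2,-3],0],[[70,1,-3],0],[[82,1,-3],0],[[94,0,-3],0],[[106,-1,-3],0],[[118,-2,-3],0],[[118,-2,-3],0]]';python3 - <<'E'
from h import *
o=st();im=shot('top','t8'); cast(im,'top',(.482,o['tool_pos'][1]+.055))
cv2.imwrite('pics/t8c.png',cv2.resize(im[90:300,200:410,::-1],None,fx=2.8,fy=2.8))
E
```

```text
time: 10.48
tool_pos: [0.4798, -0.169, 0.0136]
tool_rot: [-3.13, -0.008, 1.576]
contact_force: [0.7, -0.0, -0.1]
opening: 0.092
t 10.48 pos [ 0.4798 -0.169   0.0136] rot [-3.13  -0.008  1.576] F [ 0.72 -0.01 -0.14] op 0.092
top cast 0.4711 -0.1324 r 0.0117 mean [ 0.4711129  -0.13252065]
```

View pics/t8c.png

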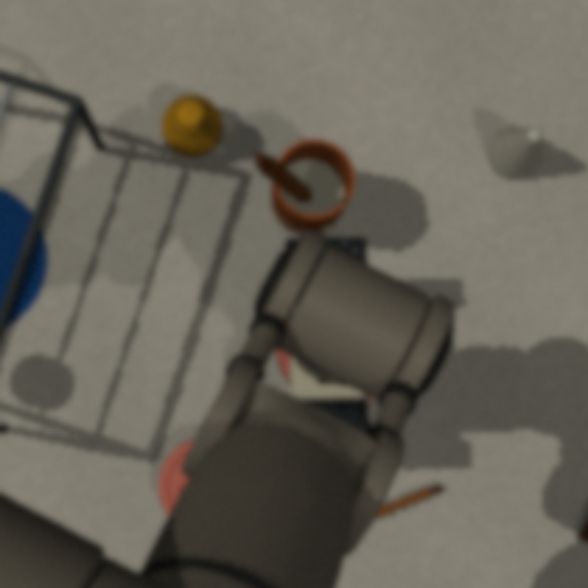

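The wrist hides the cast from above. The pot and tool are untouched, so I'll keep pushing and then check in the scene view.

```bash
python3 -m pendant '[[[12,0,0],0],[[24,0,0],0],[[36,0,0],0],[[48,0,0],0],[[60,0,0],0],[[70,0,0],0],[[70,0,0],0],[[40,0,0],0]]';python3 - <<'E'
from h import *
o=st();im=shot('top','t9'); 
im=shot('scene','s9');cv2.imwrite('pics/s9c.png',cv2.resize(im[100:370,150:450,::-1],None,fx=2.4,fy=2.4))
E
```

```text
time: 11.2
tool_pos: [0.4794, -0.1261, 0.0139]
tool_rot: [-3.129, -0.009, 1.582]
contact_force: [0.4, 0.6, -0.7]
opening: 0.0919
t 11.2 pos [ 0.4794 -0.1261  0.0139] rot [-3.129 -0.009  1.582] F [ 0.43  0.57 -0.73] op 0.0919
```

View pics/s9c.png

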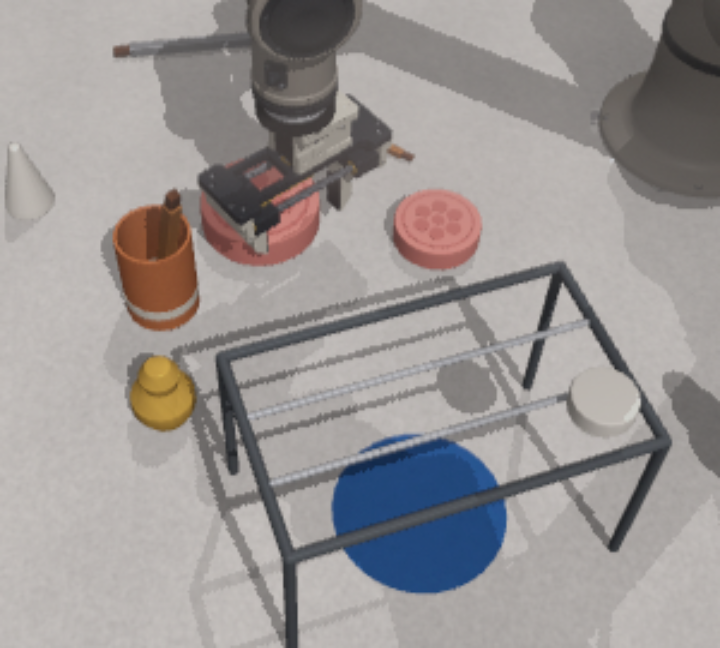

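```bash
python3 - <<'E'
from h import *
print(proj('scene',[[.4794,-.1261,.014],[.534,-.126,.014],[.424,-.126,.014],[.491,-.19,.038],[.479,-.03,.038]]))
im=cv2.imread('pics/s9.png');cv2.imwrite('pics/s9d.png',cv2.resize(im[140:240,210:340],None,fx=6,fy=6,interpolation=2))
E
```

```text
[[276.58043071 202.32806821]
 [259.38335595 212.32876558]
 [293.47323683 192.57803678]
 [258.13509231 183.42351612]
 [300.44048538 219.94329788]]
```

View pics/s9d.png

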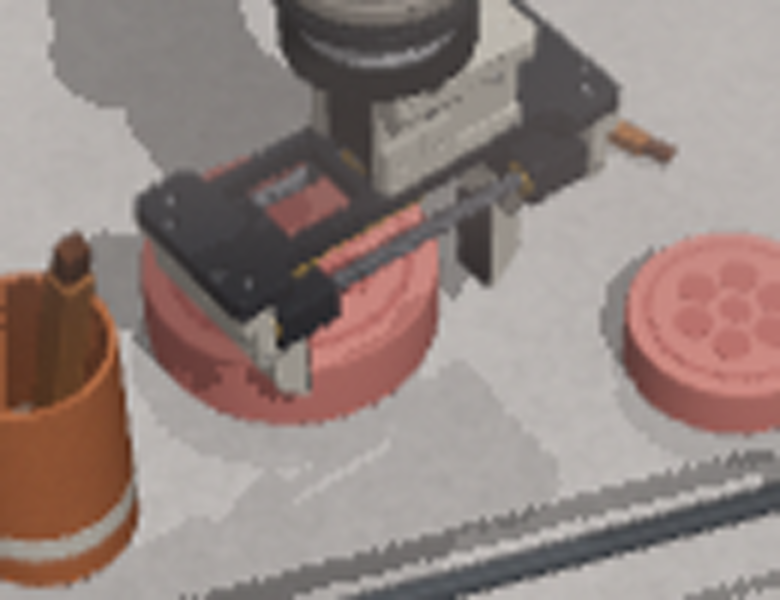

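The cast has not moved. In the close crop the fingertips (finger end at about 258,205) sit above it. The visible finger ends are about 20 mm higher than the reported TCP, which fits the earlier hanging picture too. I'll go back behind the cast and descend by feel.

```bash
python3 -m pendant '[[[0,0,-15],0],[[-20,2,-20],0],[[-50,4,-20],0],[[-80,6,-20],0],[[-110,8,-20],0],[[-140,10,-20],0],[[-164,10,-20],0],[[-164,10,-10],0],[[-164,10,0],0],[[-164,10,0],0]]';python3 - <<'E'
from h import *
o=st();im=shot('top','t10');cast(im,'top',(.49,-.19))
im=shot('scene','s10');cv2.imwrite('pics/s10c.png',cv2.resize(im[90:240,180:360,::-1],None,fx=4,fy=4,interpolation=2))
for dx in(-.055,.055): print(proj('scene',o['tool_pos']+[dx,0,0]))
E
```

```text
time: 12.13
tool_pos: [0.4901, -0.295, 0.0107]
tool_rot: [-3.129, -0.009, 1.575]
contact_force: [-0.7, 1.2, 0.3]
opening: 0.0922
t 12.13 pos [ 0.4901 -0.295   0.0107] rot [-3.129 -0.009  1.575] F [-0.7   1.18  0.29] op 0.0922
top cast 0.4917 -0.1903 r 0.0648 mean [ 0.49112898 -0.18870237]
[[252.8535887  158.97123688]]
[[219.60942463 176.32050337]]
```

View pics/s10c.png

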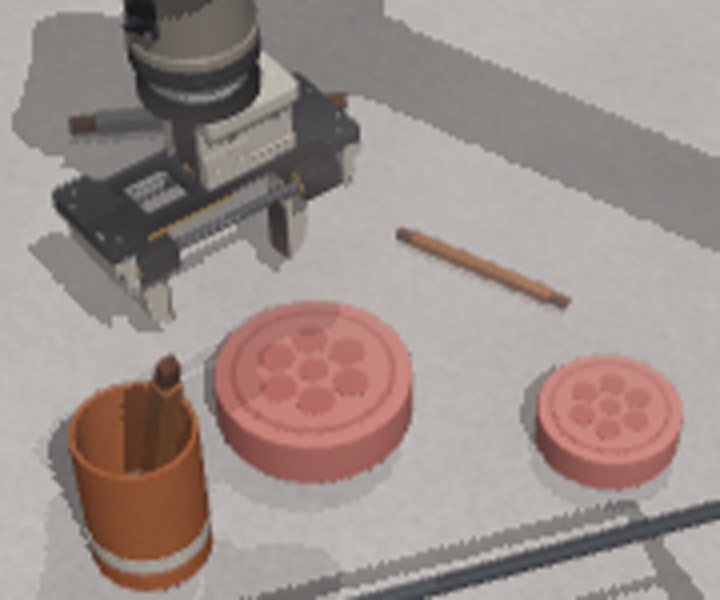

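The cast is still at (0.491,-0.190). I'll lower in small steps and watch the force.

```bash
python3 -m pendant '[[[0,0,5],0],[[0,0,10],0],[[0,0,10],0]]'; python3 -m pendant '[[[0,0,3],0],[[0,0,6],0],[[0,0,6],0]]'; python3 - <<'E'
from h import *
o=st()
im=shot('scene','s11');cv2.imwrite('pics/s11c.png',cv2.resize(im[120:200,180:290,::-1],None,fx=6,fy=6,interpolation=2))
E
```

```text
time: 12.48
tool_pos: [0.4908, -0.294, 0.0016]
tool_rot: [-3.13, -0.008, 1.577]
contact_force: [-0.7, 0.6, 0.4]
opening: 0.0917
time: 12.73
tool_pos: [0.4904, -0.2935, -0.0051]
tool_rot: [-3.129, -0.009, 1.578]
contact_force: [0.2, 0.2, -0.1]
opening: 0.0918
t 12.73 pos [ 0.4904 -0.2935 -0.0051] rot [-3.129 -0.009  1.578] F [ 0.22  0.17 -0.07] op 0.0918
```

View pics/s11c.png

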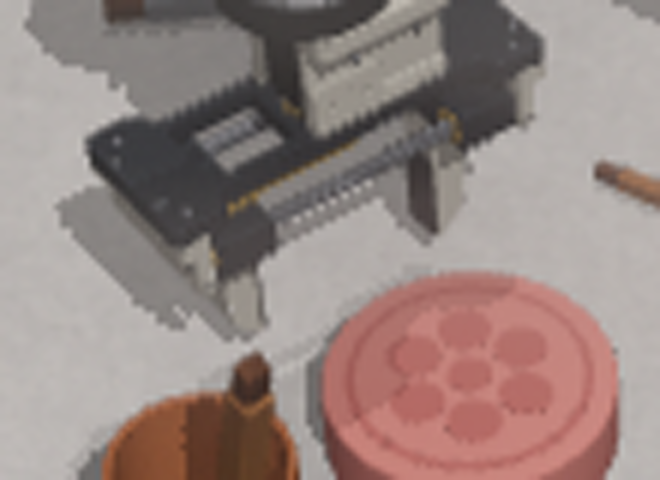

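```bash
python3 -m pendant '[[[0,0,3],0],[[0,0,6],0],[[0,0,6],0]]'; python3 -m pendant '[[[0,0,2],0],[[0,0,4],0],[[0,0,4],0]]'
```

```text
time: 13.03
tool_pos: [0.4901, -0.2934, -0.0114]
tool_rot: [-3.128, -0.009, 1.577]
contact_force: [-0.2, -0.1, -1.0]
opening: 0.0918
time: 13.28
tool_pos: [0.4898, -0.2932, -0.0159]
tool_rot: [-3.128, -0.01, 1.577]
contact_force: [-0.2, -0.4, -0.2]
opening: 0.0914
```

```bash
python3 - <<'E'
from h import *
o=st()
im=shot('scene','s12');cv2.imwrite('pics/s12c.png',cv2.resize(im[120:200,180:290,::-1],None,fx=6,fy=6,interpolation=2))
for z in (.02,.03): print(z,onz('scene',(221.5,171),z).round(4),onz('scene',(252,155.5),z).round(4))
E
```

```text
t 13.28 pos [ 0.4898 -0.2932 -0.0159] rot [-3.128 -0.01   1.577] F [-0.21 -0.39 -0.2 ] op 0.0914
0.02 [ 0.5344 -0.3006  0.02  ] [ 0.4342 -0.2997  0.02  ]
0.03 [ 0.5389 -0.2919  0.03  ] [ 0.4398 -0.291   0.03  ]
```

View pics/s12c.png

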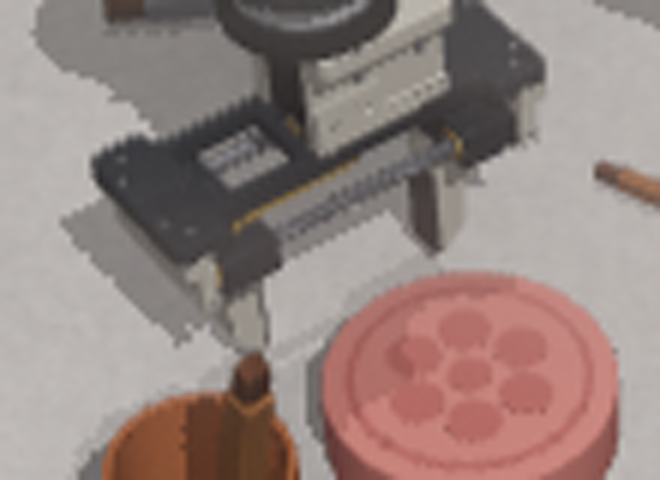

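The shadow meets the fingertip, so the fingers are now just above the table. The reported z runs about 20 mm low and xy is fine. I'll push again.

```bash
python3 -m pendant '[[[20,0,-2],0],[[34,0,-2],0],[[46,0,-2],0],[[58,-1,-2],0],[[70,-2,-2],0],[[82,-3,-2],0],[[94,-4,-2],0],[[94,-4,-2],0]]';python3 - <<'E'
from h import *
o=st()
im=shot('scene','s13');cv2.imwrite('pics/s13c.png',cv2.resize(im[90:240,180:360,::-1],None,fx=4,fy=4,interpolation=2))
E
```

```text
time: 14.0
tool_pos: [0.4846, -0.1966, -0.0128]
tool_rot: [-3.126, -0.011, 1.579]
contact_force: [-0.1, -1.0, 0.5]
opening: 0.0917
t 14.0 pos [ 0.4846 -0.1966 -0.0128] rot [-3.126 -0.011  1.579] F [-0.06 -1.03  0.52] op 0.0917
```

View pics/s13c.png

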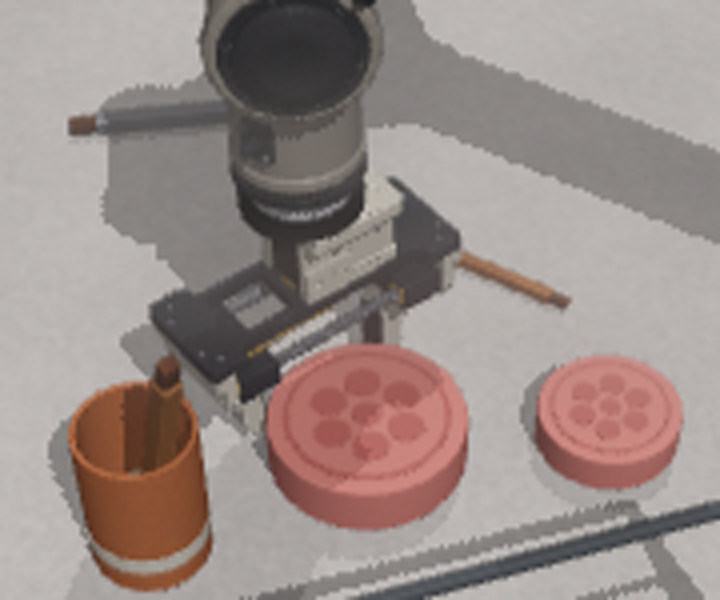

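The cast is now moving, seated between the fingers, with top-face centre at about (272,193). The body clears the pot, so I'll continue.

```bash
python3 -m pendant '[[[12,-1,0],0],[[24,-2,0],0],[[36,-3,0],0],[[48,-4,0],0],[[60,-5,0],0],[[72,-6,0],0],[[84,-6,0],0],[[94,-6,0],0],[[94,-6,0],0],[[75,-6,0],0]]';python3 - <<'E'
from h import *
o=st()
im=shot('scene','s14');cv2.imwrite('pics/s14c.png',cv2.resize(im[130:370,180:440,::-1],None,fx=2.7,fy=2.7,interpolation=2))
im=shot('top','t14');cv2.imwrite('pics/t14c.png',cv2.resize(im[90:300,130:360,::-1],None,fx=2.7,fy=2.7,interpolation=2))
cast(im,'top',(.478,-.045))
E
```

```text
time: 14.88
tool_pos: [0.478, -0.1198, -0.0117]
tool_rot: [-3.126, -0.012, 1.583]
contact_force: [-0.3, 0.0, -0.3]
opening: 0.092
t 14.88 pos [ 0.478  -0.1198 -0.0117] rot [-3.126 -0.012  1.583] F [-0.3   0.03 -0.33] op 0.092
top cast 0.4862 -0.0277 r 0.06 mean [ 0.48625717 -0.01691021]
```

View pics/s14c.png

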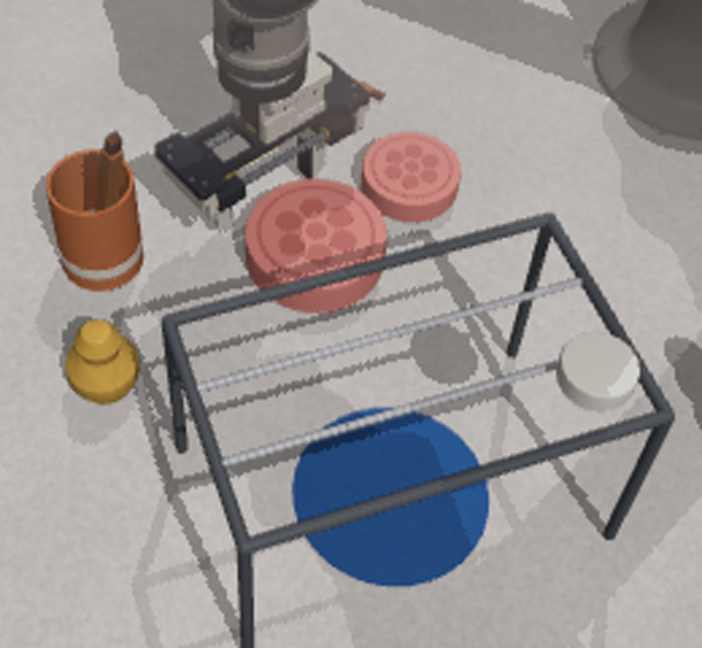

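View pics/t14c.png

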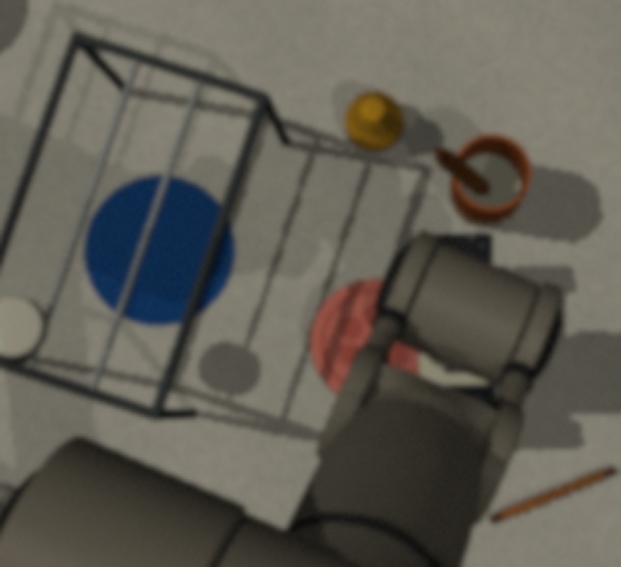

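```bash
python3 - <<'E'
from h import *
print(onz('scene',(297,216),.038)); y=np.radians(71)
shift([.464,-.108,-.012],y)
E
python3 -m pendant '[[[0,-2,0],7],[[4,-7,0],14],[[9,-12,0],19.5],[[12,-14,0],19.5],[[12,-14,0],19.5]]';python3 - <<'E'
from h import *
o=st()
shift([.5275,.0464,-.012],np.radians(71))
shift([.468,-.093,-.012])
E
```

```text
[ 0.47802314 -0.04465147  0.038     ]
shift mm [ 16.2 -15.2   0.8] turn 19.433748689559792
time: 15.4
tool_pos: [0.4646, -0.1115, -0.0112]
tool_rot: [-3.125, -0.005, 1.241]
contact_force: [-0.4, 0.1, -1.1]
opening: 0.092
t 15.4 pos [ 0.4646 -0.1115 -0.0112] rot [-3.125 -0.005  1.241] F [-0.37  0.05 -1.06] op 0.092
shift mm [169.7   8.4   1.5] turn 0.10572283681645445
shift mm [18.6 -2.8  0.9] turn None
```

```bash
python3 -m pendant '[[[12,-3,0],0],[[24,-3,0],0],[[36,-2,0],0],[[48,-1,0],0],[[60,0,0],0],[[72,1,0],0],[[84,2,0],0],[[96,3,0],0],[[108,4,0],0],[[108,4,0],0]]';python3 - <<'E'
from h import *
o=st()
shift([.5275,.0464,-.012],np.radians(71))
im=shot('scene','s15');cv2.imwrite('pics/s15c.png',cv2.resize(im[130:370,180:440,::-1],None,fx=2.7,fy=2.7,interpolation=2))
im=shot('top','t15');cv2.imwrite('pics/t15c.png',cv2.resize(im[90:300,130:360,::-1],None,fx=2.7,fy=2.7,interpolation=2))
E
```

```text
time: 16.23
tool_pos: [0.5045, -0.0084, -0.0106]
tool_rot: [-3.126, -0.006, 1.243]
contact_force: [-0.2, -0.3, -0.0]
opening: 0.0916
t 16.23 pos [ 0.5045 -0.0084 -0.0106] rot [-3.126 -0.006  1.243] F [-0.2  -0.28 -0.05] op 0.0916
shift mm [59.3  4.1  1.6] turn 0.21045802848405515
```

View pics/s15c.png

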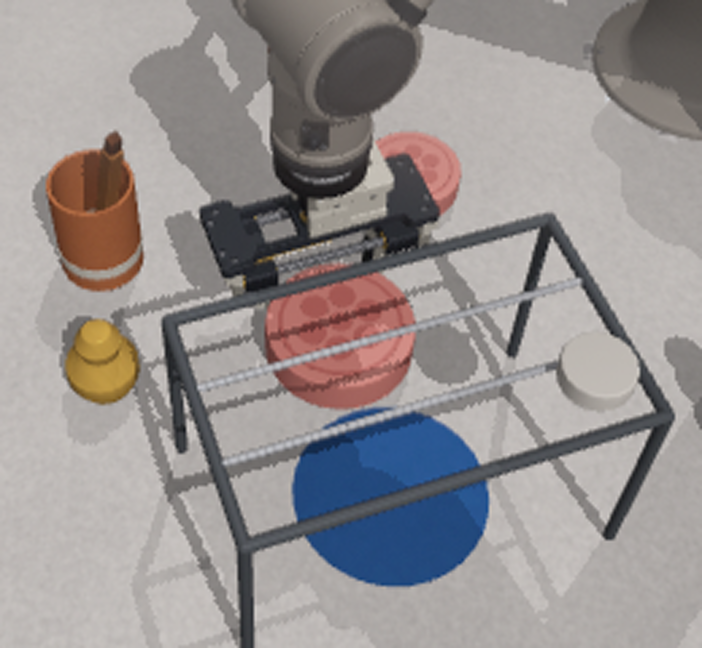

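View pics/t15c.png

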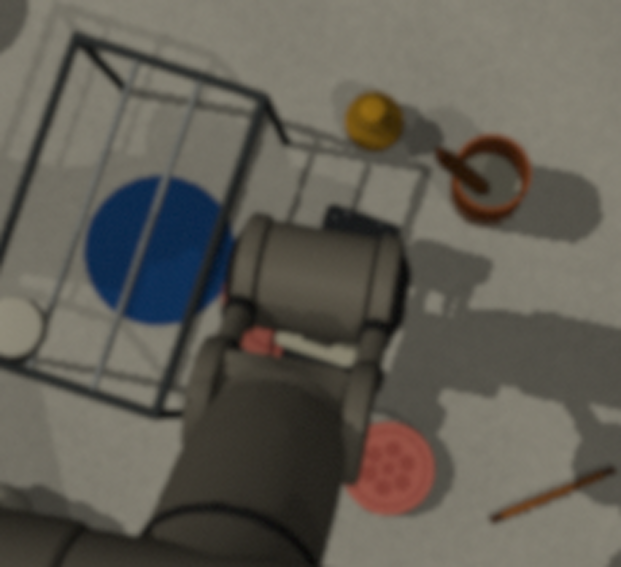

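The cast is entering under the front bar, with its top-face centre at about scene (305,250). The column still has room before the bar, so I'll go on another 55 mm.

```bash
python3 -m pendant '[[[12,1,0],0],[[24,2,0],0],[[36,3,0],0],[[46,4,0],0],[[54,4,0],0],[[54,4,0],0]]';python3 - <<'E'
from h import *
o=st()
im=shot('scene','s16');cv2.imwrite('pics/s16c.png',cv2.resize(im[130:370,180:440,::-1],None,fx=2.7,fy=2.7,interpolation=2))
E
```

```text
time: 16.83
tool_pos: [0.5258, 0.0416, -0.0104]
tool_rot: [-3.127, -0.006, 1.244]
contact_force: [0.3, 1.0, -0.9]
opening: 0.0919
t 16.83 pos [ 0.5258  0.0416 -0.0104] rot [-3.127 -0.006  1.244] F [ 0.33  1.02 -0.91] op 0.0919
```

View pics/s16c.png

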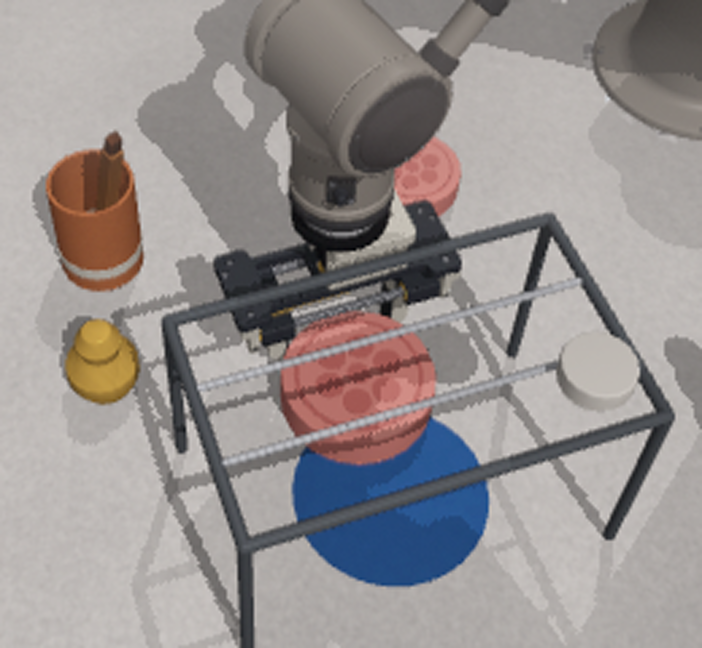

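Contact is good and the cast is about 90 mm short. The wrist column is now near the front bar. For the rest I'll hold the small, non-grey spare stick as an extension. First I'll back out, rise, and go to it.

```bash
python3 -m pendant '[[[-15,0,0],0],[[-40,0,0],0],[[-70,0,-10],0],[[-90,0,-40],0],[[-100,0,-75],0],[[-110,0,-110],0],[[-130,0,-130],0]]';python3 - <<'E'
from h import *
o=st();shift([.337,-.268,.06],np.radians(110.7))
im=shot('top','t17');cast(im,'top',(.543,.093))
cv2.imwrite('pics/t17c.png',cv2.resize(im[90:300,130:360,::-1],None,fx=2.7,fy=2.7,interpolation=2))
E
```

```text
time: 17.47
tool_pos: [0.4867, -0.0839, 0.1227]
tool_rot: [-3.132, -0.006, 1.244]
contact_force: [0.2, 0.1, 0.1]
opening: 0.0918
t 17.47 pos [ 0.4867 -0.0839  0.1227] rot [-3.132 -0.006  1.244] F [0.23 0.06 0.12] op 0.0918
shift mm [-222.8  -82.1   62.1] turn -39.42113746355818
top cast 0.5447 0.094 r 0.0647 mean [0.5453963  0.08576576]
```

View pics/t17c.png

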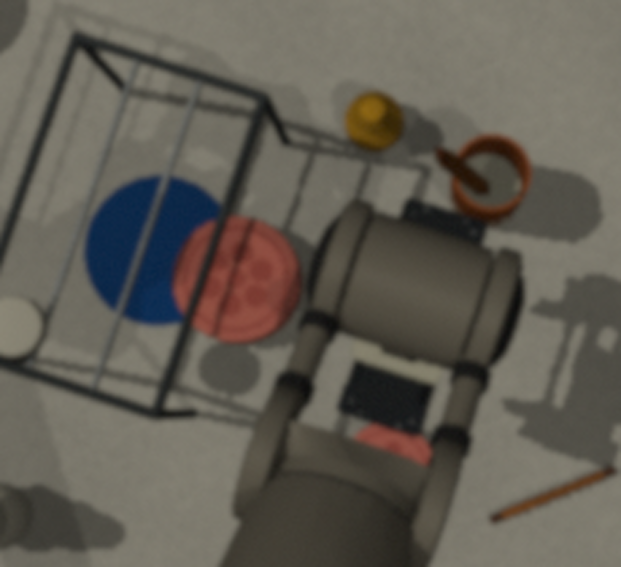

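The cast is at (0.545,0.094), which leaves 93 mm to go at 68°. Moving over the small stick.

```bash
python3 -m pendant '[[[-25,-9,0],-4],[[-50,-18,0],-8],[[-75,-28,5],-12],[[-100,-37,10],-17],[[-125,-46,15],-22],[[-150,-55,25],-26],[[-175,-64,35],-30],[[-200,-73,50],-35],[[-223,-82,62],-39.4],[[-223,-82,62],-39.4]]' 0.5;python3 - <<'E'
from h import *
o=st();shift([.337,-.268,-.012],np.radians(110.7))
im=shot('scene','s18');cv2.imwrite('pics/s18c.png',cv2.resize(im[70:210,200:380,::-1],None,fx=4,fy=4,interpolation=2))
im=shot('top','t18');cv2.imwrite('pics/t18c.png',cv2.resize(im[200:340,260:420,::-1],None,fx=4,fy=4,interpolation=2))
E
```

```text
time: 18.35
tool_pos: [0.335, -0.2738, 0.061]
tool_rot: [-3.139, -0.009, 1.932]
contact_force: [0.1, -0.3, -0.8]
opening: 0.0462
t 18.35 pos [ 0.335  -0.2738  0.061 ] rot [-3.139 -0.009  1.932] F [ 0.06 -0.29 -0.84] op 0.0462
shift mm [ 4.1  4.2 73. ] turn -0.031149778113672255
```

View pics/s18c.png

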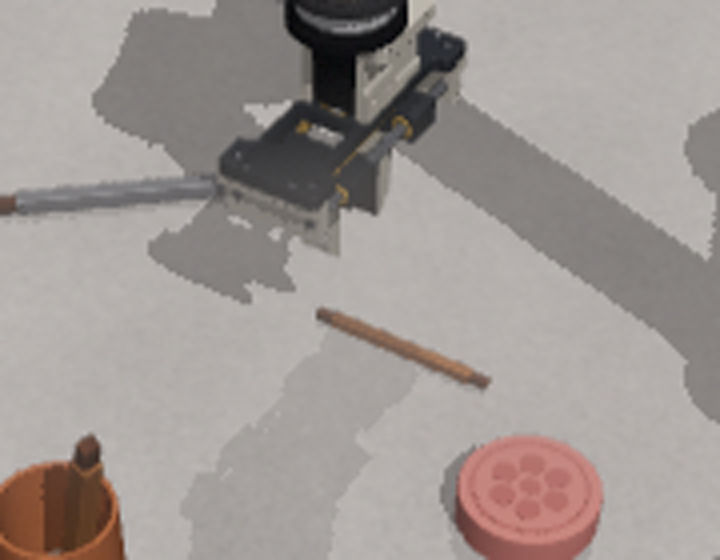

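View pics/t18c.png

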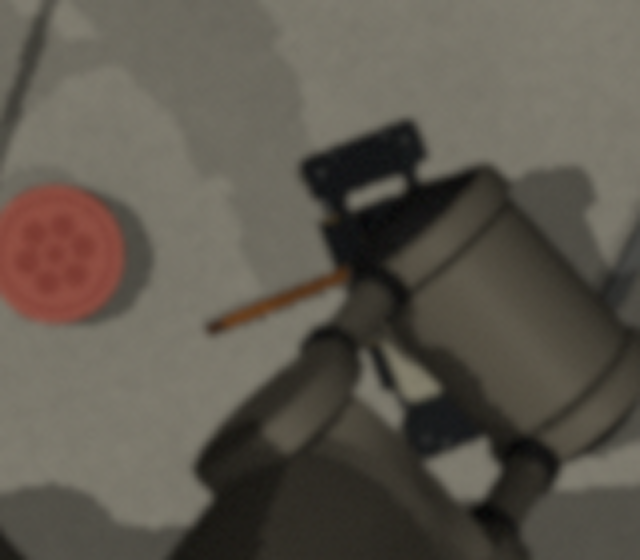

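```bash
python3 -m pendant '[[[4,4,30],0],[[4,4,55],0],[[4,4,68],0],[[4,4,73],0],[[4,4,73],0]]' 0.5;python3 - <<'E'
from h import *
o=st();shift([.337,-.268,-.018],np.radians(110.7))
im=shot('scene','s19');cv2.imwrite('pics/s19c.png',cv2.resize(im[90:190,230:350,::-1],None,fx=6,fy=6,interpolation=2))
E
```

```text
time: 18.87
tool_pos: [0.3396, -0.2659, -0.0109]
tool_rot: [-3.14, -0.009, 1.927]
contact_force: [-1.1, 0.1, 0.1]
opening: 0.0458
t 18.87 pos [ 0.3396 -0.2659 -0.0109] rot [-3.14  -0.009  1.927] F [-1.15  0.11  0.05] op 0.0458
shift mm [-1.1 -3.2  7.1] turn -0.2684436622445787
```

View pics/s19c.png

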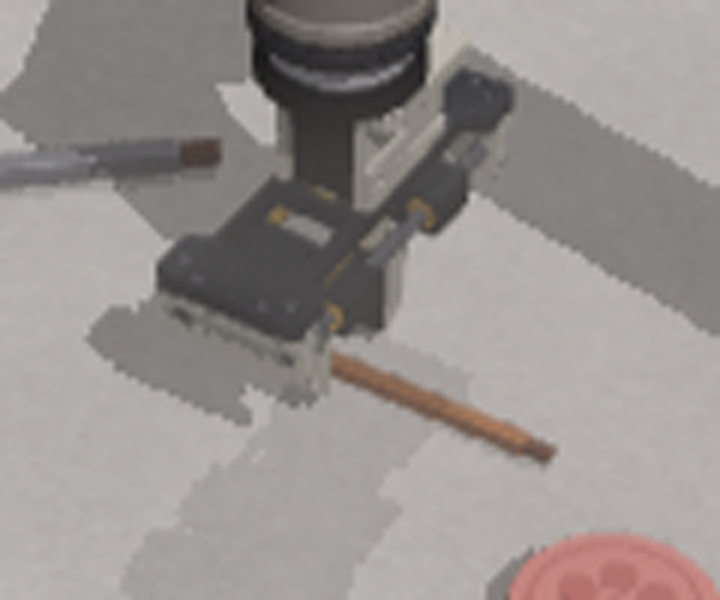

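The fingers straddle the rear end of the stick. I'll go down the last millimetres by feel and close.

```bash
python3 -m pendant '[[[-1,-2,3],0],[[-1,-2,6],0],[[-1,-2,6],0]]';  python3 -m pendant '[[[0,0,2],0],[[0,0,3],0],[[0,0,3],0]]'
```

```text
time: 19.17
tool_pos: [0.3387, -0.2684, -0.0159]
tool_rot: [-3.141, -0.006, 1.927]
contact_force: [0.3, -0.2, -0.1]
opening: 0.046
time: 19.42
tool_pos: [0.3387, -0.2684, -0.0188]
tool_rot: [-3.141, -0.006, 1.927]
contact_force: [-0.3, -0.4, 0.9]
opening: 0.046
```

```bash
python3 -m pendant '[[[0,0,2],0],[[0,0,2],0]]' ; python3 -m pendant '[[[0,0,0],0],[[0,0,0],0],[[0,0,0],0],[[0,0,0],0],[[0,0,0],0],[[0,0,0],0],[[0,0,0],0]]' 0 25;  python3 - <<'E'
from h import *
o=st()
im=shot('scene','s20');cv2.imwrite('pics/s20c.png',cv2.resize(im[90:190,230:350,::-1],None,fx=6,fy=6,interpolation=2))
E
```

```text
time: 19.58
tool_pos: [0.3386, -0.2683, -0.021]
tool_rot: [-3.141, -0.006, 1.927]
contact_force: [0.5, 0.2, 0.3]
opening: 0.0458
time: 20.17
tool_pos: [0.3386, -0.2683, -0.021]
tool_rot: [-3.141, -0.006, 1.927]
contact_force: [-0.6, 0.0, 0.4]
opening: 0.0085
t 20.17 pos [ 0.3386 -0.2683 -0.021 ] rot [-3.141 -0.006  1.927] F [-0.57  0.01  0.41] op 0.0085
```

View pics/s20c.png

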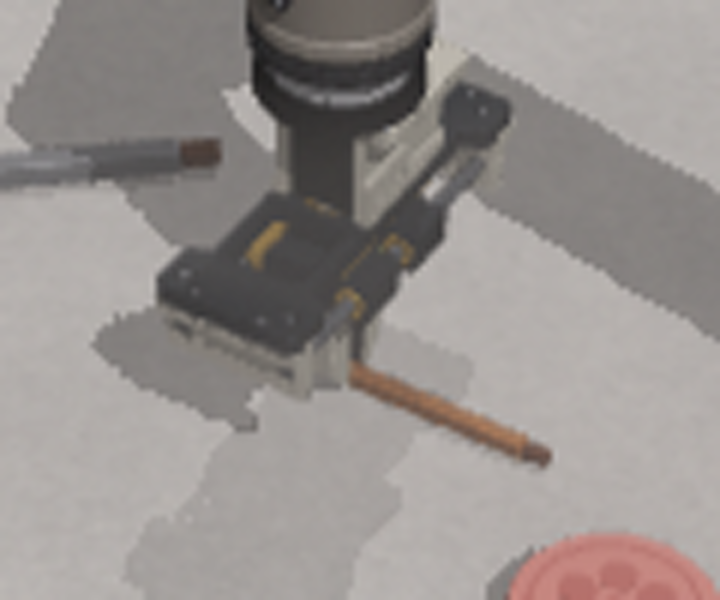

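```bash
python3 -m pendant '[[[0,0,0],0],[[0,0,0],0],[[0,0,-12],0],[[0,0,-25],0],[[0,0,-25],0]]' 0 40;  python3 - <<'E'
from h import *
o=st()
im=shot('scene','s21');cv2.imwrite('pics/s21c.png',cv2.resize(im[90:190,230:350,::-1],None,fx=6,fy=6,interpolation=2))
E
```

```text
time: 20.63
tool_pos: [0.3395, -0.2694, 0.0055]
tool_rot: [3.141, -0.003, 1.927]
contact_force: [-0.1, -0.7, 1.2]
opening: 0.0082
t 20.63 pos [ 0.3395 -0.2694  0.0055] rot [ 3.141e+00 -3.000e-03  1.927e+00] F [-0.1  -0.69  1.22] op 0.0082
```

View pics/s21c.png

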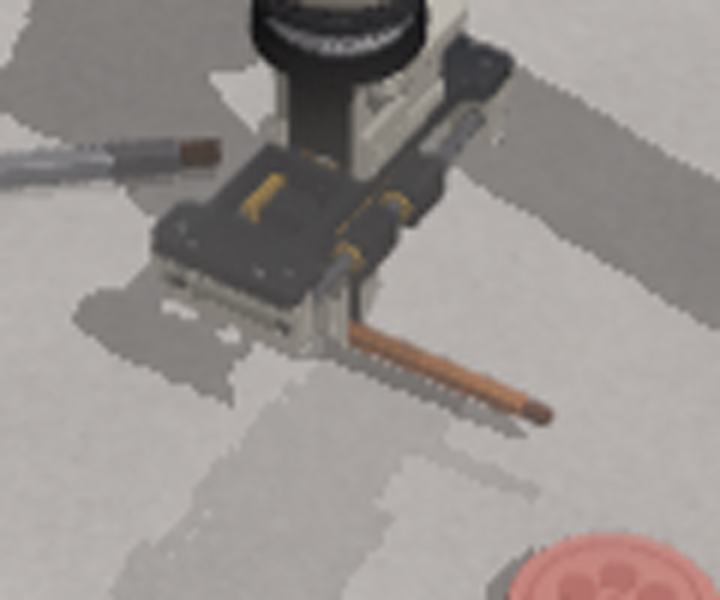

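The stick is held level, with its tip about 114 mm ahead of the fingers. I'll lift it over and line it up behind the cast at 68°.

```bash
 python3 - <<'E'
from h import *
shift([.4685,-.095,.06],np.radians(68))
E
python3 -m pendant '[[[0,0,-20],0],[[10,10,-45],4],[[33,28,-55],9],[[56,46,-55],15],[[79,64,-55],21],[[102,82,-55],27],[[120,100,-55],33],[[120,120,-55],38],[[120,140,-55],42.4],[[119,183,-55],42.4]]'
python3 - <<'E'
from h import *
st();shift([.4685,-.095,.03],np.radians(68))
E
```

```text
shift mm [118.3 181.9 -54.9] turn 42.41122460658778
time: 21.52
tool_pos: [0.466, -0.0936, 0.0592]
tool_rot: [-3.135, -0.002, 1.182]
contact_force: [0.9, -0.6, 0.3]
opening: 0.0079
t 21.52 pos [ 0.466  -0.0936  0.0592] rot [-3.135e+00 -2.000e-03  1.182e+00] F [ 0.85 -0.57  0.34] op 0.0079
shift mm [-0.4  3.1 29.1] turn -0.2524003848826055
```

```bash
python3 -m pendant '[[[-3,3,25],0],[[-3,3,50],0],[[-3,3,65],0],[[-3,3,70],0],[[-3,3,70],0]]'
python3 - <<'E'
from h import *
o=st()
im=shot('scene','s22');cv2.imwrite('pics/s22c.png',cv2.resize(im[130:370,180:440,::-1],None,fx=2.7,fy=2.7,interpolation=2))
im=shot('top','t22');cv2.imwrite('pics/t22c.png',cv2.resize(im[120:270,150:330,::-1],None,fx=4,fy=4,interpolation=2))
E
```

```text
time: 21.93
tool_pos: [0.4659, -0.0967, -0.0126]
tool_rot: [-3.131, -0.002, 1.182]
contact_force: [0.8, -0.7, -0.6]
opening: 0.0082
t 21.93 pos [ 0.4659 -0.0967 -0.0126] rot [-3.131e+00 -2.000e-03  1.182e+00] F [ 0.78 -0.7  -0.62] op 0.0082
```

View pics/s22c.png

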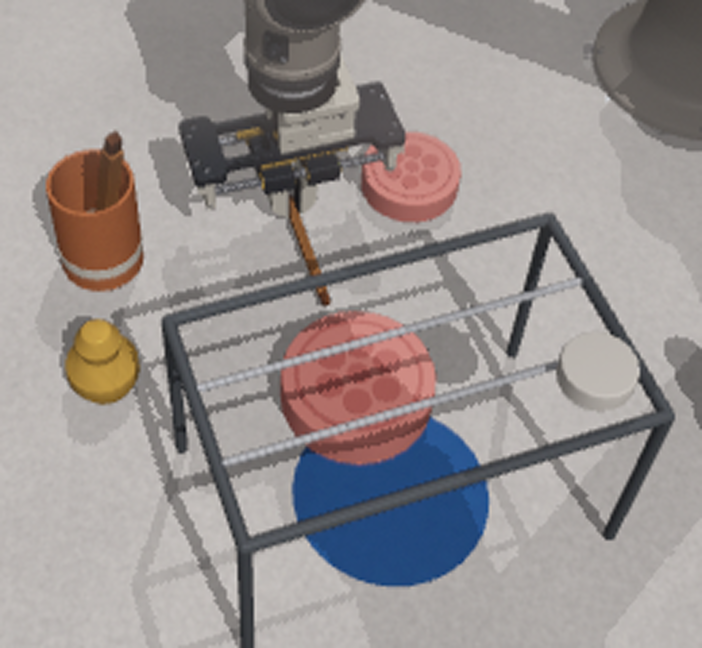

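View pics/t22c.png

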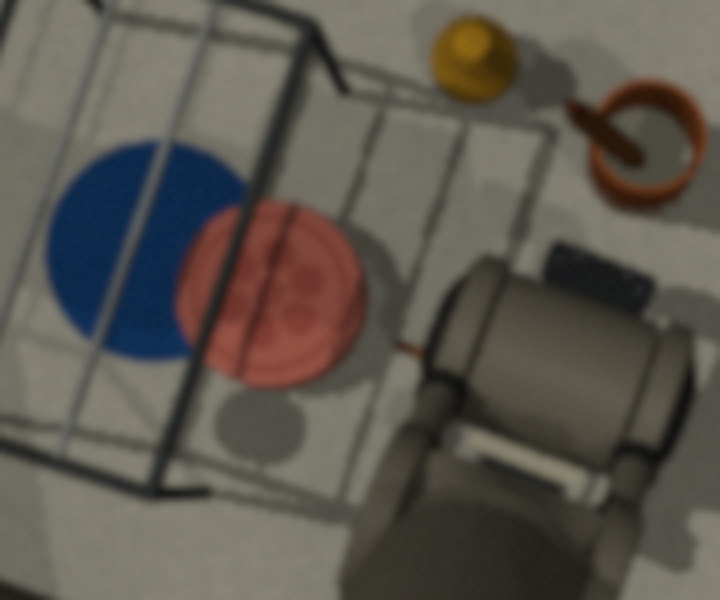

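```bash
python3 - <<'E'
from h import *
o=robot.observe();S=np.array([.5795,.180])
tip=onz('top',(249.5,206.5),.015)[:2];c=onz('top',(217.75,193.75),.038)[:2]
tip2=onz('scene',(180+326/2.7,130+300/2.7),.015)[:2]
print(tip,tip2,c); u=(S-c);d=np.linalg.norm(u);u/=d;n=np.array([u[1],-u[0]])
print('dist',d,'ang',np.degrees(np.arctan2(*u[::-1])))
for t in(tip,tip2): print('along',(t-c)@u,'lat(+tool y)',(t-c)@n, 'prot',np.linalg.norm(t-o['tool_pos'][:2]), np.degrees(np.arctan2(*(t-o['tool_pos'][:2])[::-1])))
E
```

```text
[0.508672   0.00807703] [0.50712529 0.00737764] [0.54311938 0.09333842]
dist 0.09398818707501119 ang 67.22728360556738
along -0.09194882724443507 lat(+tool y) 0.001240567050028968 prot 0.11324484913353984 68.64241451979919
along -0.09319240143695683 lat(+tool y) 8.514053849692995e-05 prot 0.11203646416147417 69.24884013212419
```

The stick is within 1 mm of the line through the cast's centre, with a 27 mm gap and 94 mm to push. I'll do the first half.

```bash
python3 -m pendant '[[[12,0,0],0],[[22,0,0],0],[[30,0,0],0],[[38,0,0],0],[[46,0,0],0],[[54,0,0],0],[[62,0,0],0],[[70,0,0],0],[[70,0,0],0]]'
python3 - <<'E'
from h import *
o=st()
im=shot('scene','s23');cv2.imwrite('pics/s23c.png',cv2.resize(im[190:370,250:420,::-1],None,fx=3.5,fy=3.5,interpolation=2))
im=shot('top','t23');cv2.imwrite('pics/t23c.png',cv2.resize(im[120:270,130:310,::-1],None,fx=4,fy=4,interpolation=2))
cast(im,'top',(.56,.13))
E
```

```text
time: 22.78
tool_pos: [0.4946, -0.0311, -0.0105]
tool_rot: [-3.135, -0.003, 1.183]
contact_force: [0.3, 0.3, -0.2]
opening: 0.0079
t 22.78 pos [ 0.4946 -0.0311 -0.0105] rot [-3.135e+00 -3.000e-03  1.183e+00] F [ 0.35  0.33 -0.22] op 0.0079
top cast 0.5642 0.1418 r 0.0646 mean [0.56409216 0.15455869]
```

View pics/s23c.png

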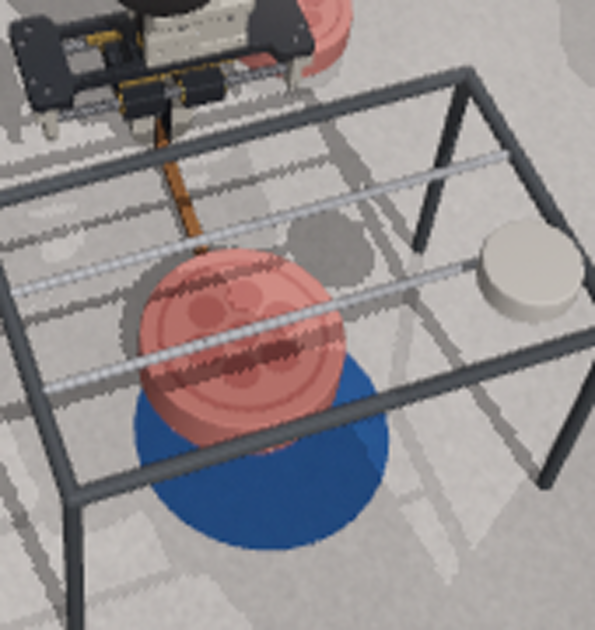

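View pics/t23c.png

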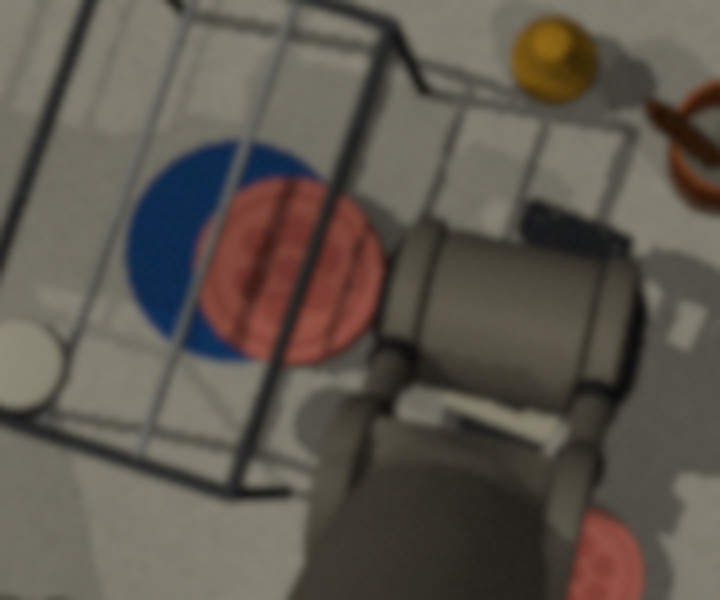

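```bash
cat > pl.py <<'E'
from h import *
import sys
def plan(cpx,prot=.113):
    o=robot.observe();S=np.array([.5795,.180]);c=onz('top',cpx,.038)[:2];y=o['tool_rot'][2]
    tx=np.array([np.cos(y),np.sin(y)]);ty=np.array([tx[1],-tx[0]]);tip=o['tool_pos'][:2]+prot*tx
    print('cast',c,'err tool xy',(S-c)@tx,(S-c)@ty,'contact rel',(tip-c)@tx,(tip-c)@ty)
E
python3 -c "
from pl import *
plan((202.9,187.75))"
```

```text
cast [0.5602081  0.13419421] err tool xy 0.049699716465160186 0.0005352236739711209 contact rel -0.06579778375361033 0.0016439423339581712
```

It's tracking straight, with 50 mm left and about 0.5 mm lateral error. I'll push 40 and check again.

```bash
python3 -m pendant '[[[8,-1,0],0],[[16,-1,0],0],[[24,-1,0],0],[[32,-1,0],0],[[39,-1,0],0],[[39,-1,0],0]]'
python3 - <<'E'
from h import *
o=st()
im=shot('top','t24');cv2.imwrite('pics/t24c.png',cv2.resize(im[120:270,130:310,::-1],None,fx=4,fy=4,interpolation=2))
cast(im,'top',(.575,.17))
E
```

```text
time: 23.38
tool_pos: [0.5087, 0.0061, -0.0104]
tool_rot: [-3.136, -0.003, 1.184]
contact_force: [-0.7, 0.6, -0.1]
opening: 0.0083
t 23.38 pos [ 0.5087  0.0061 -0.0104] rot [-3.136e+00 -3.000e-03  1.184e+00] F [-0.72  0.62 -0.11] op 0.0083
top cast 0.5757 0.1722 r 0.0657 mean [0.57665133 0.16141206]
```

View pics/t24c.png

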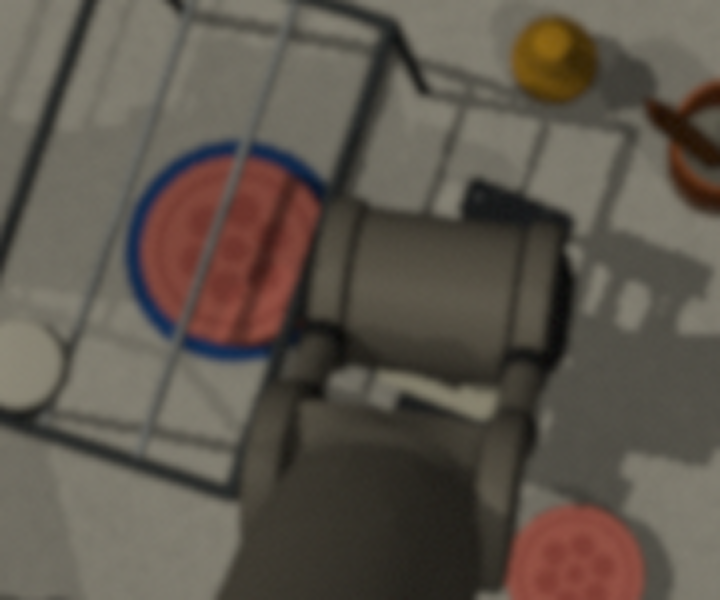

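```bash
python3 -c "
from pl import *
plan((188.5,182))"
```

```text
cast [0.57663918 0.17392876] err tool xy 0.006701835283281859 0.00036001702532311797 contact rel -0.06856932342904393 0.0002708389120156114
```

6.7 mm left. I'll nudge it 8 mm and back out.

```bash
python3 -m pendant '[[[5,0,0],0],[[9,0,0],0],[[9,0,0],0],[[-10,0,0],0],[[-45,0,0],0],[[-80,0,0],0],[[-110,0,0],0]]'
python3 - <<'E'
from h import *
o=st()
im=shot('top','t25');cv2.imwrite('pics/t25c.png',cv2.resize(im[100:290,100:340,::-1],None,fx=3.2,fy=3.2,interpolation=2))
im=shot('scene','s25');cv2.imwrite('pics/s25c.png',cv2.resize(im[130:370,180:440,::-1],None,fx=2.7,fy=2.7,interpolation=2))
E
```

```text
time: 24.02
tool_pos: [0.4665, -0.0973, -0.0107]
tool_rot: [-3.136, -0.004, 1.185]
contact_force: [0.8, -0.5, -0.1]
opening: 0.0079
t 24.02 pos [ 0.4665 -0.0973 -0.0107] rot [-3.136 -0.004  1.185] F [ 0.79 -0.47 -0.14] op 0.0079
```

View pics/t25c.png

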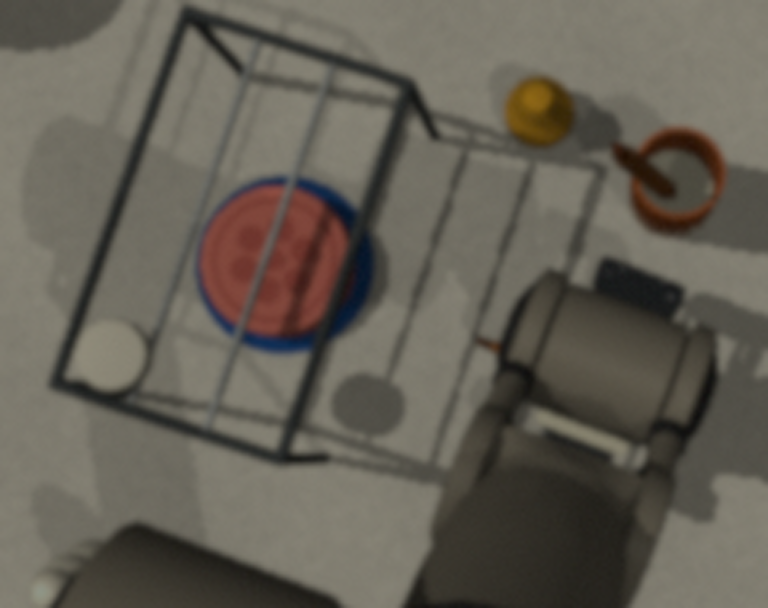

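View pics/s25c.png

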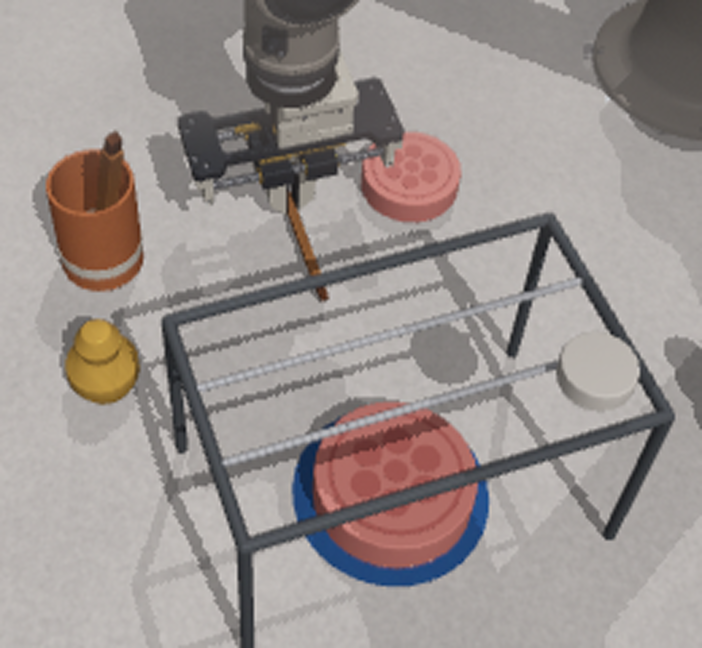

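```bash
python3 -c "
from pl import *
plan((100+276.5/3.2,100+261/3.2))
print(onz('top',(100+284/3.2,100+264/3.2),0))
# scene: underside-centre from cast top ellipse
print(onz('scene',(180+395.5/2.7,130+469/2.7),.038))
print(proj('top',[.5795,.18,.038]),proj('scene',[.5795,.18,.038]))
im=cv2.imread('pics/t25.png')[:,:,::-1].copy(); cast(im,'top',(.58,.18))
"
```

```text
cast [0.57792803 0.17971281] err tool xy 0.0008648046658024855 0.0013437587200071505 contact rel -0.1876026476634909 0.0028879833888523234
[0.58017047 0.18117387 0.        ]
[0.57692807 0.18002269 0.038     ]
[[186.30375315 180.99648383]] [[325.56001386 304.35534708]]
top cast 0.5783 0.178 r 0.0651 mean [0.5781315  0.16279595]
```

The cast is within about 3 mm of the spot centre. Next I'll set the borrowed stick down on clear table, release it, and rise.

```bash
python3 -m pendant '[[[-10,0,0],0],[[-20,0,4],0],[[-20,0,8],0],[[-20,0,9],0],[[-20,0,9],0]]'; python3 -m pendant '[[[0,0,0],0],[[0,0,0],0],[[0,0,0],0],[[0,0,0],0],[[0,0,0],0],[[0,0,0],0]]' 0.4; python3 -m pendant '[[[0,0,-20],0],[[0,0,-50],0],[[0,0,-90],0],[[-20,0,-120],0],[[-50,0,-140],0],[[-80,0,-150],0],[[-110,-20,-150],0],[[-140,-40,-150],0],[[-140,-40,-150],0],[[-140,-40,-150],0]]'
python3 - <<'E'
from h import *
o=st()
im=shot('top','t26');cv2.imwrite('pics/t26c.png',cv2.resize(im[60:320,100:440,::-1],None,fx=2.3,fy=2.3,interpolation=2))
im=shot('scene','s26');cv2.imwrite('pics/s26c.png',cv2.resize(im[100:370,120:500,::-1],None,fx=2.1,fy=2.1,interpolation=2))
E
```

```text
time: 24.53
tool_pos: [0.4582, -0.117, -0.0203]
tool_rot: [-3.135, -0.003, 1.18]
contact_force: [0.3, 0.1, 0.3]
opening: 0.0081
time: 25.03
tool_pos: [0.4583, -0.1169, -0.0202]
tool_rot: [-3.135, -0.003, 1.18]
contact_force: [0.3, -0.0, -0.5]
opening: 0.036
time: 25.87
tool_pos: [0.3677, -0.2329, 0.1298]
tool_rot: [-3.135, -0.003, 1.176]
contact_force: [-0.1, -0.1, -0.3]
opening: 0.0369
t 25.87 pos [ 0.3677 -0.2329  0.1298] rot [-3.135e+00 -3.000e-03  1.176e+00] F [-0.12 -0.06 -0.33] op 0.0369
```

View pics/t26c.png

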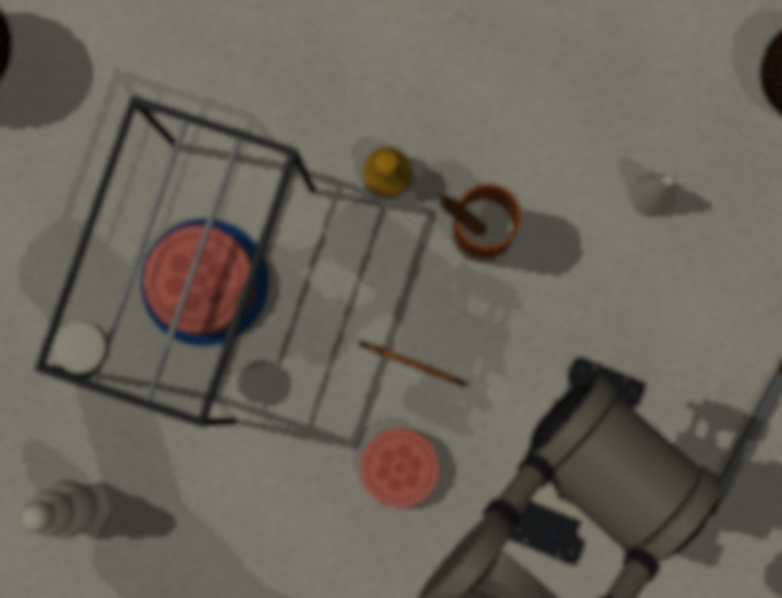

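View pics/s26c.png

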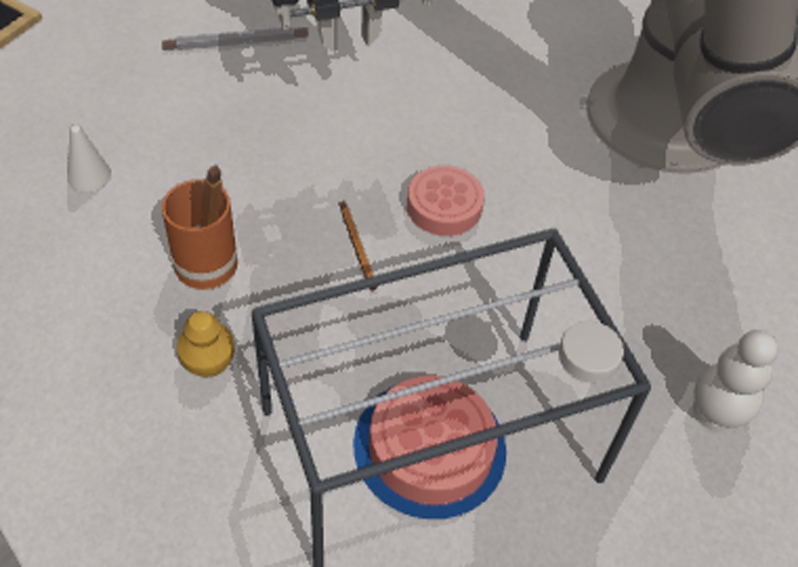

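```bash
python3 - <<'E'
from h import *
t=tri([(221.4,182.4),(294.3,148.3)]);c=np.array([.635,-.16]);h=np.linalg.norm(t[:2]-c);print(t,h)
# seated stick: bottom at wall side
print('bottom z if bottom at 0..30mm opposite', [round(t[2]-np.sqrt(.21**2-(h+b)**2),3) for b in (0,.01,.02,.027)])
o=st();print(np.abs(o['qvel']).max()); robot.hand_in()
E
```

```text
[ 0.63341232 -0.11403615  0.20134514] 0.04599125983155836
bottom z if bottom at 0..30mm opposite [np.float64(-0.004), np.float64(-0.001), np.float64(0.002), np.float64(0.004)]
t 25.97 pos [ 0.3691 -0.2319  0.1297] rot [-3.136 -0.004  1.179] F [-0.34  0.33  0.31] op 0.0362
0.02477151045077798
the job is handed in; nothing more can be done
```

I handed the job in after about 26 s of the 67 s. The modelling tool stands in the pot and the cast lies inside the blue spot. No verdict was reported.

- **Tool:** I gripped its overhanging end, let it swing to vertical under a light grip, lowered it into the pot and released it. The last pictures show it leaning in the upright pot. Its measured upper end puts the lower end on the pot floor, within measurement error.
- **Cast:** I slid it between the open fingers to the rack's front. For the last 94 mm I pushed it with the small brown spare stick held as an extension, because the wrist would have hit the front bar. The stick is now lying on the table in front of the rack.
- **Final checks:** The cast's centre measured about 2–3 mm from the spot's centre in both cameras, and it was lying flat. The cone, gourd and ball stack look unmoved, and the arm was clear of everything.

**Failed or disagreed:**
- **First push missed:** It passed just over the cast without moving it.
- **Reported height is off:** The reported fingertip height reads about 20 mm lower than the real fingertips, compared with the pictures. After the missed push I set heights from the pictures and the force readings.
- **Automatic fit disagreed:** The automatic outline fit for the cast was up to about 17 mm off in places when the rack bars cut across it. I used edges read from the pictures there instead.

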